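# Clear the spot, tip the V-block on to its feet and strap the long tube in it

## Robot

A 7-joint arm with a two-finger parallel gripper is mounted at the origin on a cart in front of the work surface, level with it; the furniture and walls round the work are solid. World frame = base frame: x ahead of the robot, y to its left, z up, the work surface at z = 0. Lengths are in m, angles in rad, forces in N, time in s.
With the tool pointing down it reaches from about 0.4 to 0.85 m from the base axis. Payload 4.5 kg.
Tool frame: the origin (TCP) lies at the very end of the fingers, on their centre line; the grasp point (between the pads) lies 19 mm behind it; z points along the fingers, y is the direction in which the jaws open and shut (so a half turn about z gives the same grasp; the last joint's range is limited). The gripper opens to 85 mm and grips with 20 to 120 N. Pads are 22 mm wide; open, the fingers measure 114 mm over their backs; the gripper's body (76 mm by 85 mm) begins 54 mm behind the grasp point. The pads swing forward as they close: fully open they stand 13 mm farther back than shut.
Start: joints at [-1.154, 0.689, -0.195, 1.565, 0.157, 0.902, -0.215], TCP at [0.233, 0.58, 0.231] pointing down, gripper open.
Joint ranges: [-3.01, 3.01], [-0.46, 2.08], [-1.47, 1.51], [0.13, 2.56], [-1, 4.14], [0.04, 2.09], [-2.66, 2.66]. Speed limits (rad/s): [2.57, 2.57, 3.14, 3.14, 3.14, 3.14, 3.14].

## Interface

Orientations are given as a unit quaternion [x, y, z, w].
In Python, from bench import ctrl, eyes, job gives the robot as it stands.
- The arm moves only by the tool carry_out, never from a script. Its arguments are lists of equal length, an entry for each row: "gripper": the finger opening in mm, from 0 to 85.4; "xyz": the shift along the world's x, y, z as a fraction of full scale, a list of three; "delta_rot": the turn, a rotation vector about the world's x, y, z as a fraction of full scale, a list of three. In form: {"gripper": [gripper, ...], "xyz": [[x, y, z], ...], "delta_rot": [[wx, wy, wz], ...]}. A call has 1 to 10 rows; each row is the pose to reach, as a shift and turn from the pose commanded when the call began, turning the shorter way round; what a row does not reach only later rows make up. Full scale, the value 1, is 0.12 m for a shift and pi rad for a turn. A row lasts 1/10 s, in which the tool goes at most 50 mm and 8.59 degrees, less where a joint would pass 70% of its speed; a pose out of reach is approached as far as the arm can. A call with a number of a shift or a turn outside -1 to 1 is refused whole. A call with a gripper value outside its range is refused whole. The fingers move at their own pace and stop on an object; "force" is the grip in N (left out, the last holds). Time passes only in rows, so rows that repeat a pose let the fingers close. It gives the time, the measured TCP pose, the force and the opening at its end, in the units of the state.
- ctrl.observe(): the state, without advancing time (a new reading comes with each control period).
- eyes.get_image(name): name is "side" or "top"; returns a dict with "frame" (400x640x3 uint8, red, green, blue), "fx", "fy", "cx", "cy" (pixels), "pose" (4x4, takes a point from camera to world coordinates). Camera axes: x right, y up, looking along -z (the intrinsics and any distortion apply to the point x, -y, -z); pixel columns grow to the right and rows downward; lengths in m; the calibration is good to about 2 mm. A picture is of the moment at which its call begins. There is no depth.
- job.finish_job(): hands the job in, once; it reports no verdict.
The state is a dict: "t": time; "joint_pos": joint angles; "joint_velocities": joint speeds; "effort": joint torques, N m; "eef_pos": TCP position; "orientation": TCP orientation; "wrist_force": force on the tool from outside, world axes, zero at the start; "torque": the same for the moment, N m; "finger_gap": opening from 0.0 (shut) to 1.0 (fully open).
Only numpy, scipy, OpenCV 4.12 (cv2) and the standard library are available. Lean on these libraries where they do the work, as an engineer would, in place of code of your own. Each camera call takes 0.05 s, during which the arm holds its last target.

## Task

The V-block used for writing on tubes is parked standing on its end plate, and the blue marker lies where it will come down: lay the marker elsewhere on the worktop, then tip the block over on to its four rubber feet, without lifting it, so that the groove faces up. Then lay the long tube in the groove with its cap out over the open end, swing the strap fully down on to the tube and let go. Leave the two short tubes, the bottles, the beaker and the tape roll where they are.

Things in the scene. Friction and masses are not known exactly. Their poses are not given: they have to be found in the camera images.
- vblock: V-block, aluminium with two grey saddles, parked standing on its end plate, 124 mm tall on a 58 (x) by 80 (y) mm footprint, 0.4 to 0.75 kg. Origin: centre of the end plate's underside. Own z: along the groove from end plate to open end (up as parked). Own x: from the grooved side to the four rubber feet (level as parked, straight down when it lies on its feet).
- block_push (a point): on the block: point on the bare grooved-side face of the 24 mm base slab, midway across, z = 112 mm (the saddle ends at z = 94, the slab at 124). Pushed here along its own x, the block turns over its heel and falls by itself once tilted about 22 degrees.
- block_heel (a point): on the block: middle of the edge between the foot face (x = 29 mm) and the end plate's underside; it is on the worktop as parked and the block turns over it. The feet stand out 3 mm from the foot face.
- block_seat (a point): on the block: where the long tube's centre belongs (x = -21, z = 64 mm; 53 mm above the worktop once the block is down), with 4 mm from tube to end plate (z 0 to 8). Saddles z 24 to 40 and 80 to 94: 90 degree grooves, 29 mm wide at the tops, which lie 2 mm above this point. Between them a 40 mm gap for fingers, open to both sides, 26 mm deep under this point.
- strap (a joint): hinge of the clamp strap, rad: 0 = closed, lying level across the groove over the saddle at the open end (87 mm from the end plate's underside), 2.2 = fully open, leaning outwards on the block's own +y side. A stiff hinge: it stays where it is left and takes about 0.3 N at the tip.
- strap_hinge (a point): on the block: the strap's hinge axis, parallel to the groove: 34 mm towards the block's own +y from the groove, 61.5 mm above the foot face, z = 87 mm in the block's frame.
- strap_tip (a point): centre of the red grip at the end of the strap, 60 mm from the hinge axis. The strap is a steel bar 3 mm thick and 13 mm wide; the grip is 7 mm thick, 12 mm long. Shut, the bar's upper face is 63 mm above the foot face.
- tube_center (a point): centre of the long tube (clear tube with white label and red cap, 104 mm long; the others are 80 mm), half-way along and on its axis. Body diameter 18 mm, cap diameter 21 mm and 16 mm long, 19 g. Own z: along the tube towards the cap. It lies on the tray floor among the short tubes, which lie about 62 mm from one another, all roughly parallel with their caps away from the robot.
- tube_cap (a point): centre of the long tube's cap, 44 mm from the tube's centre.
- red_tube: short tube with red cap, 80 mm, lying in the tray; origin at the middle of its bottom end, own z towards its cap. A bystander.
- blue_tube: short tube with blue cap, 80 mm, lying in the tray; origin and z as for red_tube. A bystander.
- tray: flat steel tray, 150 (x) by 200 (y) mm with a 12 mm rim, fixed; floor 3 mm thick. Origin: centre of its underside. Tube racks up to 190 mm tall stand before it (x < 0.53) and behind it (x > 0.70).
- bottle: reagent bottle with red cap, 64 mm across, 180 mm tall, loose; origin: centre of its underside. A bystander.
- saline: bottle with green cap, 56 mm across, 168 mm tall, loose; origin: centre of its underside. A bystander. Just left of it a rack of tubes stands, up to 190 mm tall (x 0.28 to 0.45, y > -0.08).
- beaker: small glass beaker, 52 mm across, 61 mm tall, loose; origin: centre of its underside. A bystander.
- tape: tape roll lying flat, 103 mm across, 25 mm tall, loose; origin: centre of its underside. A bystander.
- marker_center (a point): centre of the white marker with blue cap, lying on the worktop in front of the block's feet, where the block will fall; 130 mm long along its own y, 14 mm thick, 12 g, round, so it rolls. Spare caps and a pipette lie at x < 0.39; from x = 0.42 to 0.68 the worktop right of the tray is otherwise bare. A glove box hangs on the right wall, y < -0.45, above z = 0.37.

How it is judged:
By the outcome, as a careful person would: the job done as asked, in the order asked, and still so for the second after the job is handed in, with the robot touching nothing.
It also fails if it takes over 72 s, if anything falls off the work surface, if the arm or the gripper's body presses on something with over 40 N, if the wrist force passes 120 N, or if a joint passes its speed limit or range.

## Working session

There is one attempt and no reset: what is moved stays moved. The work goes in short steps, Python scripts to look and compute and a tool call to move; the robot and the scene stay as the last step left them, time stands still between calls to the robot, and variables do not carry over. Pictures are saved under pics/ and viewed, and the job is handed in when it is done.

Besides the shell and the picture viewer there is one more tool, called after "Call:" by a JSON object that holds its "name" and its "arguments", one argument or row to a line. carry_out: Moves the arm, as the interface text tells. Its arguments: {"type":"object","properties":{"gripper":{"type":"array"},"xyz":{"type":"array"},"delta_rot":{"type":"array"},"force":{"type":"number"}},"required":["gripper","xyz","delta_rot"]}

```bash
ls -la; mkdir -p pics
python3 - <<'E'
from bench import ctrl, eyes, job
import cv2, numpy as np
print(ctrl.observe())
for n in ["side","top"]:
    d=eyes.get_image(n)
    cv2.imwrite(f"pics/{n}0.png",d["frame"][:,:,::-1])
    print(n,{k:v for k,v in d.items() if k!="frame"})
E
```

```text
total 12
drwxr-xr-x  3 agent agent 4096 Dec  6 13:12 .
drwxr-xr-x 23 root  root  4096 Dec  6 13:12 ..
drwxr-xr-x  2 agent agent 4096 Dec  6 13:12 pics
{'t': 0.0, 'joint_pos': array([-1.15420187,  0.69000435, -0.19447895,  1.56635755,  0.15731602,
        0.90250873, -0.21510563]), 'joint_velocities': array([-0.00080597,  0.00062371,  0.00030674,  0.0017445 , -0.00070289,
       -0.00023961,  0.00088074]), 'effort': array([-3.60274416e-04, -5.39613533e+01, -1.26648791e+00, -1.58547539e+01,
        9.16369114e-03,  9.40036465e-03,  1.14520199e-05]), 'eef_pos': array([0.23326997, 0.57912481, 0.23046686]), 'orientation': array([ 1.90199614e-01,  9.81744986e-01, -9.38641133e-04, -9.45314027e-05]), 'wrist_force': array([ 0.53066601,  0.76821844, -0.07233605]), 'torque': array([0.00723909, 0.00842471, 0.00680491]), 'finger_gap': 0.9972881582197339}
side {'fx': 464.9715801297238, 'fy': 464.9715801297238, 'cx': 319.50369340601253, 'cy': 200.33395613840244, 'pose': array([[-0.99942252,  0.02750504, -0.01995225,  0.54472921],
       [-0.03300346, -0.6460084 ,  0.76261649,  0.80015834],
       [ 0.00808648,  0.76283459,  0.64654311,  0.88718886],
       [ 0.        ,  0.        ,  0.        ,  1.        ]])}
top {'fx': 515.6293572484889, 'fy': 515.6293572484889, 'cx': 332.62076166414215, 'cy': 192.54987917918493, 'pose': array([[ 2.36289182e-02,  9.97266444e-01, -7.00093836e-02,
         4.91773050e-01],
       [-9.99717297e-01,  2.37561732e-02,  9.85526391e-04,
        -1.16777363e-01],
       [ 2.64598744e-03,  6.99663048e-02,  9.97545846e-01,
         1.39952737e+00],
       [ 0.00000000e+00,  0.00000000e+00,  0.00000000e+00,
         1.00000000e+00]])}
```

View pics/side0.png

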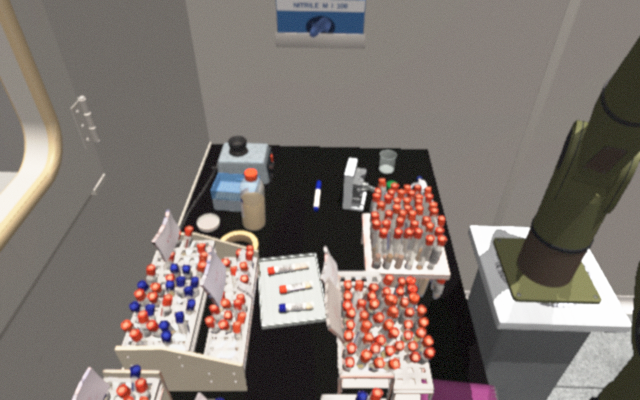

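View pics/top0.png

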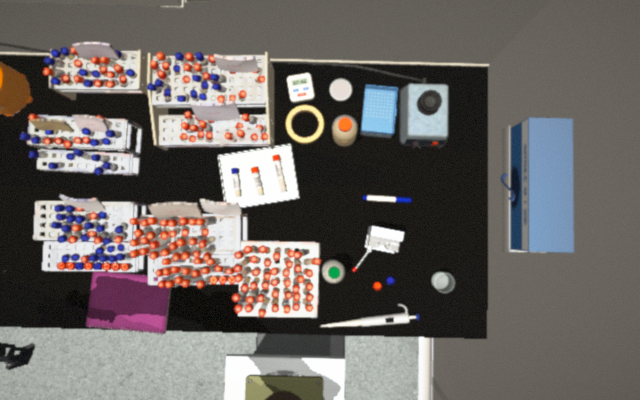

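```bash
cat > h.py <<'E'
import numpy as np, cv2
from bench import ctrl, eyes, job
def proj(d,p):
    T=np.linalg.inv(d["pose"]); q=T[:3,:3]@np.asarray(p,float)+T[:3,3]
    x,y,z=q[0],-q[1],-q[2]
    return np.array([d["cx"]+d["fx"]*x/z, d["cy"]+d["fy"]*y/z])
def ray(d,u,v):
    r=np.array([(u-d["cx"])/d["fx"],-(v-d["cy"])/d["fy"],-1.])
    return d["pose"][:3,3], d["pose"][:3,:3]@r
def atz(d,u,v,z):
    o,r=ray(d,u,v); return o+r*(z-o[2])/r[2]
def crop(d,x0,y0,x1,y1,s,name,pts=[]):
    im=d["frame"][:,:,::-1].copy()[y0:y1,x0:x1]
    im=cv2.resize(im,None,fx=s,fy=s,interpolation=cv2.INTER_CUBIC)
    for p in pts:
        q=proj(d,p); cv2.circle(im,(int((q[0]+.5-x0)*s),int((q[1]+.5-y0)*s)),2,(0,255,0),-1)
    for i in range(x0-x0%-10 if 0 else (x0+9)//10*10,x1,10):
        cv2.putText(im,str(i),(int((i-x0)*s),9),0,.32,(0,255,255),1); cv2.line(im,(int((i-x0)*s),10),(int((i-x0)*s),16),(0,255,255),1)
    for i in range((y0+9)//10*10,y1,10):
        cv2.putText(im,str(i),(0,int((i-y0)*s)+4),0,.32,(0,255,255),1); cv2.line(im,(22,int((i-y0)*s)),(28,int((i-y0)*s)),(0,255,255),1)
    cv2.imwrite(name,im)
E
python3 - <<'E'
from h import *
d=eyes.get_image("top"); crop(d,340,180,440,280,6,"pics/t1.png"); crop(d,210,135,310,215,7,"pics/t2.png")
d=eyes.get_image("side"); crop(d,300,140,410,240,6,"pics/s1.png"); crop(d,250,245,335,330,7,"pics/s2.png")
E
```

```text
(no output)
```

View pics/t1.png

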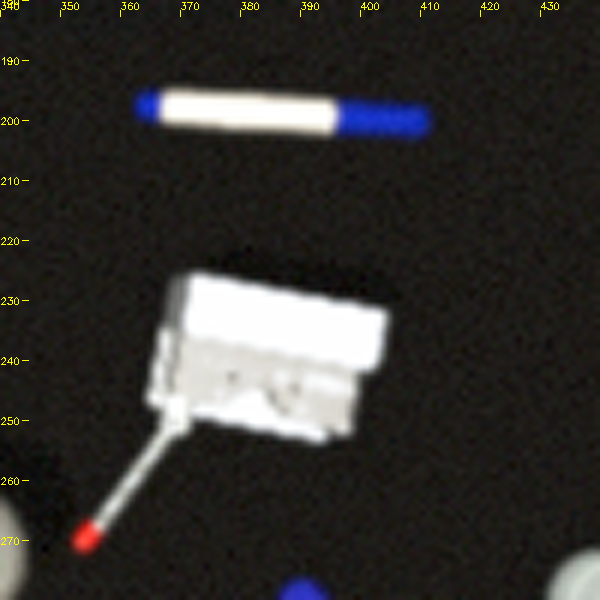

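View pics/t2.png

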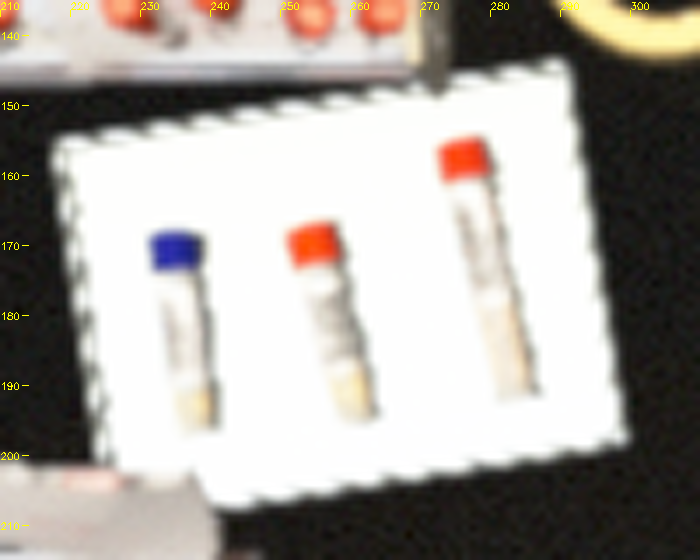

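View pics/s1.png

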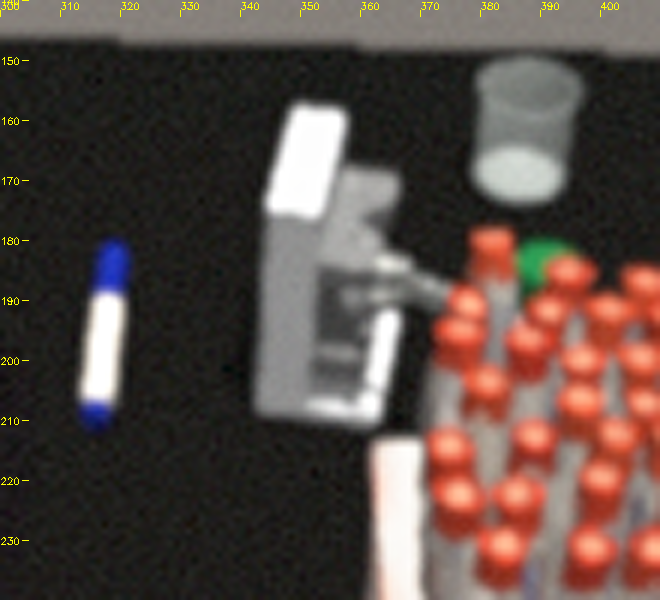

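View pics/s2.png

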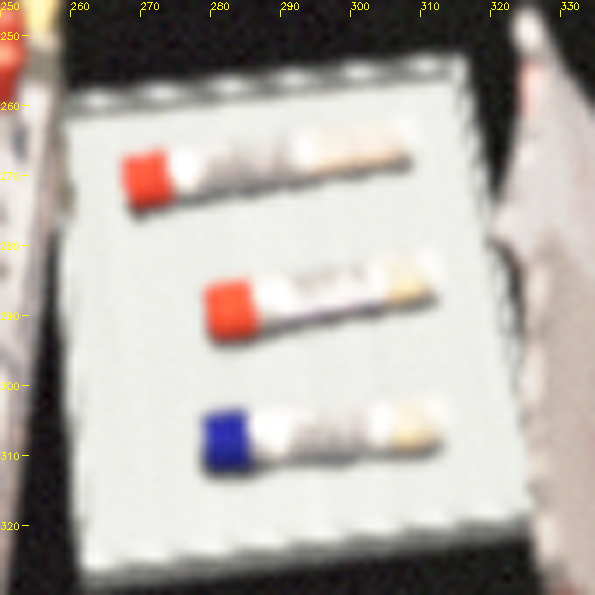

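```bash
cat > m1.py <<'E'
from h import *
from scipy.optimize import least_squares
T=eyes.get_image("top"); S=eyes.get_image("side")
def cen(d,box,f):
    x0,y0,x1,y1=box; im=d["frame"][y0:y1,x0:x1].astype(float)
    m=f(im[...,0],im[...,1],im[...,2]); y,x=np.nonzero(m); return x0+x.mean(),y0+y.mean(),len(x), np.cov(x,y)
notblack=lambda r,g,b:(np.maximum(np.maximum(r,g),b)>90)
def ends(d,box,z):
    u,v,n,C=cen(d,box,notblack); w,V=np.linalg.eigh(C); a=V[:,1]; L=np.sqrt(12*w[1])/2
    return [atz(d,u+s*a[0]*L,v+s*a[1]*L,z) for s in(-1,0,1)]
print("marker top",ends(T,(355,190,420,210),.007)); print("marker side",ends(S,(308,176,326,216),.007))
# block
def blk(p,q):
    x,y,a=p; c,s=np.cos(a),np.sin(a)
    return np.array([x+c*q[0]-s*q[1],y+s*q[0]+c*q[1],q[2]])
tp=[((.029,.04,.124),(371,225.3)),((.029,-.04,.124),(404.3,231.6)),((.005,-.04,.124),(402,241.8))]
sp=[((.029,-.04,.124),(349,157.5)),((.005,-.04,.124),(357.3,158.5)),((.029,.04,.124),(344,176)),((.029,.04,0),(342.5,209)),((.005,.04,.124),(353.5,176))]
def res(p,which):
    r=[]
    if 't' in which:
        for q,u in tp: r+=list(proj(T,blk(p,q))-np.array(u)+.45)
    if 's' in which:
        for q,u in sp: r+=list(proj(S,blk(p,q))-np.array(u)+.45)
    return np.array(r)
for w in ['t','s','ts']:
    o=least_squares(res,[.37,-.24,0],args=(w,)); print(w,o.x, np.degrees(o.x[2]),np.round(o.fun,1))
red=lambda r,g,b:(r>150)&(g<110)&(b<90)
u,v,n,_=cen(T,(348,262,362,276),red); print("strap tip",u,v,n)
for z in (.087,.1): print(atz(T,u,v,z))
for (nm,d,box) in (("T",T,(268,150,284,164)),("S",S,(264,262,278,280))):
    u,v,n,C=cen(d,box,red); print(nm,"cap",u,v,n,atz(d,u,v,.0135+.0))
E
python3 m1.py
python3 - <<'E'
from h import *
T=eyes.get_image("top");S=eyes.get_image("side")
# tube end axis: bottoms
print("bottom top",atz(T,283.3-.45,191-.45,.012),"side",atz(S,307.5-.45,267-.45,.012))
print("short red cap/bottom",atz(T,254.3,169.5,.0135),atz(T,260,194,.012),"blue",atz(T,234.6,170.3,.0135),atz(T,238,195.5,.012))
for c in [(218,154),(291,144),(299,198),(225,207.5)]: print("traycorner",atz(T,c[0],c[1],.012))
u=(333,272);print("saline",atz(T,*u,.168)); print("bottle",atz(T,345,125,.18)); print("tape",atz(T,305,124,.025)); print("beaker",atz(T,443,282,.061))
E
```

```text
marker top [array([ 0.57463974, -0.32692706,  0.007     ]), array([ 0.57687369, -0.2636027 ,  0.007     ]), array([ 0.57910794, -0.20026982,  0.007     ])]
marker side [array([ 0.57766088, -0.32972508,  0.007     ]), array([ 0.58006027, -0.26137502,  0.007     ]), array([ 0.58229119, -0.19782376,  0.007     ])]
t [ 0.46770493 -0.25005631 -0.17079221] -9.785672694037217 [ 0.8  0.2 -0.7  0.2 -0.1 -0.4]
s [ 0.47019366 -0.24689437 -0.16362427] -9.374980299439686 [-0.2  0.7 -0.1  0.7  0.4 -1.2  0.1  0.  -0.3 -0.1]
ts [ 0.4690528  -0.24897031 -0.1739885 ] -9.968806901644047 [ 0.4 -0.4 -1.1 -0.3 -0.6 -0.9  0.4  0.2  0.4  0.3  0.7 -1.7  0.4 -0.5
 -0.1 -0.6]
strap tip 353.92857142857144 269.2142857142857 14
[ 0.3911182  -0.17646239  0.087     ]
[ 0.39211514 -0.17587123  0.1       ]
T cap 276.3333333333333 157.25925925925927 27 [0.68115274 0.03643521 0.0135    ]
S cap 270.89285714285717 270.75 28 [0.6824651  0.04279878 0.0135    ]
bottom top [0.5913612  0.01620376 0.012     ] side [0.59432085 0.02421255 0.012     ]
short red cap/bottom [0.64642389 0.09489408 0.0135    ] [0.58057131 0.07749146 0.012     ] blue [0.64297855 0.14800181 0.0135    ] [0.57511042 0.13661075 0.012     ]
traycorner [0.68645842 0.19488167 0.012     ]
traycorner [ 0.71855636 -0.00206115  0.012     ]
traycorner [ 0.57227353 -0.02791032  0.012     ]
traycorner [0.54194377 0.17038218 0.012     ]
saline [ 0.3896236 -0.1233498  0.168    ]
bottle [ 0.74007136 -0.14376938  0.18      ]
tape [ 0.77175053 -0.03928227  0.025     ]
beaker [ 0.36186766 -0.4074166   0.061     ]
```

Run:
```python
from h import *
T=eyes.get_image("top");S=eyes.get_image("side")
a=[atz(T,c[0]-.45,c[1]-.45,.012) for c in [(218,154),(291,144),(299.5,198),(225,207.5)]]
b=[atz(S,c[0]-.45,c[1]-.45,.012) for c in [(261.7,327),(258.5,260),(316,253),(326,319)]]
for p,q in zip(a,b): print(p,q)
print(np.mean(a,0),np.mean(b,0))
f=lambda d,c,z:atz(d,c[0]-.45,c[1]-.45,z)
for z in(.006,.0135):
  print(f(T,(276,157.7),z),f(S,(271,271),z), f(T,(255,169.7),z),f(S,(283,289.5),z),f(T,(235,170.7),z),f(S,(282,308),z))
```

```text
[0.68765743 0.1961484  0.012     ] [0.68574028 0.20300524 0.012     ]
[ 0.71975937 -0.00080388  0.012     ] [0.7192819  0.00579377 0.012     ]
[ 0.57349121 -0.02801077  0.012     ] [ 0.5750404  -0.02425025  0.012     ]
[0.54312564 0.17163831 0.012     ] [0.54469086 0.17655636 0.012     ]
[0.63100841 0.08474301 0.012     ] [0.63118836 0.09027628 0.012     ]
[0.68215173 0.03939567 0.006     ] [0.68457138 0.03568172 0.006     ] [0.64795961 0.09538414 0.006     ] [0.64936645 0.09237396 0.006     ] [0.64392997 0.14957531 0.006     ] [0.64663536 0.14608069 0.006     ]
[0.68112711 0.03855514 0.0135    ] [0.68338115 0.04218836 0.0135    ] [0.64711901 0.09424228 0.0135    ] [0.64847586 0.09839808 0.0135    ] [0.64311106 0.14814179 0.0135    ] [0.64576801 0.1516477  0.0135    ]
```

Call:
{"name": "carry_out", "arguments": {
  "gripper": [85, 85, 85, 85],
  "xyz": [
    [0.2, -0.3, 0.4],
    [0.4, -0.6, 0.45],
    [0.67, -1, 0.45],
    [0.67, -1, 0.45]
  ],
  "delta_rot": [
    [0, 0, -0.04],
    [0, 0, -0.08],
    [0, 0, -0.1],
    [0, 0, -0.1]
  ],
  "force": 30
}}

```text
t: 0.9
eef_pos: [0.3187, 0.4542, 0.2862]
orientation: [0.346, 0.938, -0.001, 0.002]
wrist_force: [1.1, -0.5, -0.5]
finger_gap: 0.996
```

Call:
{"name": "carry_out", "arguments": {
  "gripper": [85, 85, 85, 85],
  "xyz": [
    [0.2, -0.35, 0],
    [0.4, -0.7, 0],
    [0.65, -1, 0],
    [0.65, -1, 0]
  ],
  "delta_rot": [
    [0, 0, -0.04],
    [0, 0, -0.08],
    [0, 0, -0.1],
    [0, 0, -0.1]
  ]
}}

```text
t: 1.3
eef_pos: [0.3968, 0.333, 0.2854]
orientation: [0.49, 0.872, -0.001, 0.002]
wrist_force: [0.3, -0.5, 0.8]
finger_gap: 0.999
```

Call:
{"name": "carry_out", "arguments": {
  "gripper": [85, 85, 85, 85],
  "xyz": [
    [0.2, -0.35, 0],
    [0.4, -0.7, 0],
    [0.65, -1, 0],
    [0.65, -1, 0]
  ],
  "delta_rot": [
    [0, 0, -0.04],
    [0, 0, -0.08],
    [0, 0, -0.1],
    [0, 0, -0.1]
  ]
}}

```text
t: 1.7
eef_pos: [0.4741, 0.2133, 0.2855]
orientation: [0.62, 0.785, -0.0, 0.003]
wrist_force: [-0.5, 0.1, -0.5]
finger_gap: 0.995
```

```bash
python3 -c "
from h import *
s=ctrl.observe();print(s['t'],s['joint_pos'],s['eef_pos'],s['orientation'])"
```

```text
1.7 [-0.55376567  0.47845343  0.06045892  1.81892369 -0.03048401  0.84385346
 -0.24591185] [0.47413445 0.2133262  0.28553083] [ 6.19750614e-01  7.84794472e-01 -3.71497143e-04  2.58377452e-03]
```

Call:
{"name": "carry_out", "arguments": {
  "gripper": [85, 85, 85, 85],
  "xyz": [
    [0.2, -0.35, 0],
    [0.4, -0.7, 0],
    [0.65, -1, 0],
    [0.65, -1, 0]
  ],
  "delta_rot": [
    [0, 0, -0.03],
    [0, 0, -0.06],
    [0, 0, -0.09],
    [0, 0, -0.09]
  ]
}}

```text
t: 2.1
eef_pos: [0.5516, 0.0934, 0.2855]
orientation: [0.724, 0.69, -0.0, 0.003]
wrist_force: [-0.1, 0.1, -0.2]
finger_gap: 0.994
```

Call:
{"name": "carry_out", "arguments": {
  "gripper": [75, 65, 60, 60],
  "xyz": [
    [0.1, -0.35, 0],
    [0.15, -0.7, 0],
    [0.2, -1, 0],
    [0.2, -1, 0]
  ],
  "delta_rot": [
    [0, 0, 0],
    [0, 0, 0],
    [0, 0, 0],
    [0, 0, 0]
  ]
}}

```text
t: 2.5
eef_pos: [0.5722, -0.0261, 0.2853]
orientation: [0.723, 0.691, -0.001, 0.002]
wrist_force: [-0.5, 0.3, -0.4]
finger_gap: 0.7
```

Call:
{"name": "carry_out", "arguments": {
  "gripper": [60, 60, 60, 60],
  "xyz": [
    [0, -0.35, 0],
    [0, -0.7, 0],
    [0, -1, 0],
    [0, -1, 0]
  ],
  "delta_rot": [
    [0, 0, 0],
    [0, 0, 0],
    [0, 0, 0],
    [0, 0, 0]
  ]
}}

```text
t: 2.9
eef_pos: [0.5712, -0.1456, 0.2853]
orientation: [0.722, 0.691, -0.001, 0.001]
wrist_force: [0.8, -0.4, 0.1]
finger_gap: 0.706
```

Call:
{"name": "carry_out", "arguments": {
  "gripper": [60, 60, 60, 60, 60, 60],
  "xyz": [
    [0, -0.4, -0.1],
    [0, -0.8, -0.3],
    [0, -0.97, -0.6],
    [0, -0.97, -0.9],
    [0, -0.97, -0.9],
    [0, -0.97, -0.9]
  ],
  "delta_rot": [
    [0, 0, 0],
    [0, 0, 0],
    [0, 0, 0],
    [0, 0, 0],
    [0, 0, 0],
    [0, 0, 0]
  ]
}}

```text
t: 3.5
eef_pos: [0.5729, -0.2538, 0.1774]
orientation: [0.719, 0.695, 0.001, -0.001]
wrist_force: [0.3, -0.3, 0.3]
finger_gap: 0.705
```

```bash
cat > look.py <<'E'
import sys
from h import *
n=sys.argv[1]; tb=[int(a) for a in sys.argv[2].split(',')]; sb=[int(a) for a in sys.argv[3].split(',')]
from scipy.spatial.transform import Rotation as R
s=ctrl.observe();r=R.from_quat(s['orientation']).as_matrix()
print(s['t'],np.round(s['joint_pos'],3),np.round(s['eef_pos'],4),'tooly',np.degrees(np.arctan2(r[1,1],r[0,1])),'z',np.round(r[:,2],4),'F',np.round(s['wrist_force'],1),s['finger_gap'])
tcp=s['eef_pos']
for c,b in(("top",tb),("side",sb)):
    d=eyes.get_image(c); sc=min(780/(b[2]-b[0]),580/(b[3]-b[1]),7); crop(d,*b,sc,f"pics/{c}_{n}.png",[tcp])
    print(c,proj(d,tcp))
E
python3 look.py a 330,150,430,250 280,130,380,230
```

```text
3.5 [ 0.294  0.756  0.093  1.621 -0.094  0.77   0.395] [ 0.5729 -0.2538  0.1774] tooly -1.9380065037182883 z [-1.0e-04  2.2e-03 -1.0e+00] F [ 0.3 -0.3  0.3] 0.7048812923363456
top [389.72414419 195.86972422]
side [319.84258188 148.72902755]
```

Call:
{"name": "carry_out", "arguments": {
  "gripper": [60, 60, 60, 60, 60],
  "xyz": [
    [0.04, -0.07, -0.35],
    [0.04, -0.07, -0.7],
    [0.04, -0.07, -0.95],
    [0.04, -0.07, -0.95],
    [0.04, -0.07, -0.95]
  ],
  "delta_rot": [
    [0, 0, 0],
    [0, 0, 0],
    [0, 0, 0],
    [0, 0, 0],
    [0, 0, 0]
  ]
}}

```text
t: 4.1
eef_pos: [0.5783, -0.2648, 0.0652]
orientation: [0.72, 0.694, 0.001, 0.001]
wrist_force: [0.4, 0.6, 0.5]
finger_gap: 0.703
```

```bash
python3 look.py b 330,150,430,250 280,130,380,230
```

```text
4.1 [ 0.319  0.921  0.07   1.657 -0.105  0.565  0.414] [ 0.5783 -0.2648  0.0652] tooly -2.073629151088067 z [ 2.8e-03 -8.0e-04 -1.0e+00] F [0.4 0.6 0.5] 0.7026813603087243
top [389.11600471 196.64673717]
side [317.77191773 178.9233933 ]
```

View pics/top_b.png

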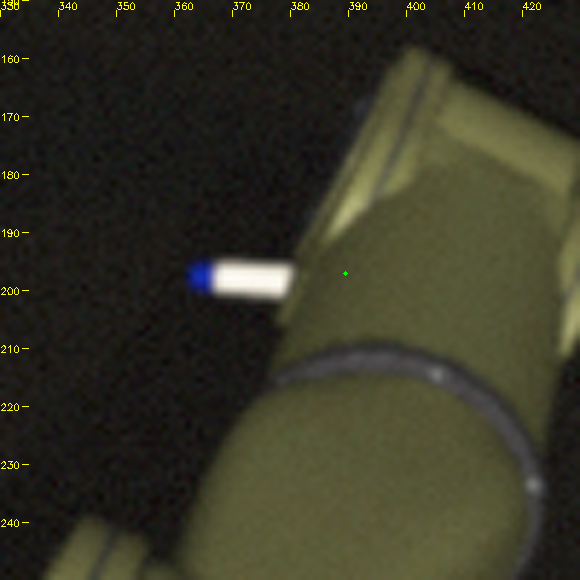

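View pics/side_b.png

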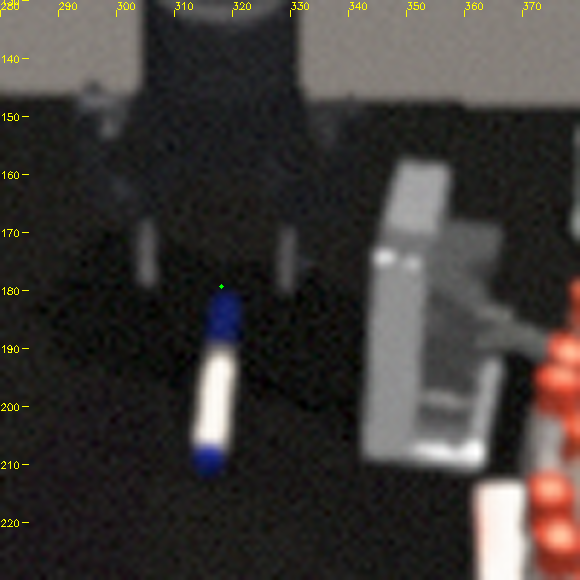

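Call:
{"name": "carry_out", "arguments": {
  "gripper": [60, 60, 60, 60, 60],
  "xyz": [
    [0, 0.01, -0.25],
    [-0.01, 0.01, -0.4],
    [-0.01, 0.01, -0.5],
    [-0.01, 0.01, -0.51],
    [-0.01, 0.01, -0.51]
  ],
  "delta_rot": [
    [0, 0, 0],
    [0, 0, 0],
    [0, 0, 0],
    [0, 0, 0],
    [0, 0, 0]
  ]
}}

```text
t: 4.7
eef_pos: [0.5764, -0.2642, 0.0033]
orientation: [0.72, 0.694, 0.0, 0.001]
wrist_force: [0.1, 1.0, 0.8]
finger_gap: 0.706
```

Call:
{"name": "carry_out", "arguments": {
  "gripper": [20, 10, 5, 5, 5, 5, 5],
  "xyz": [
    [0, 0, 0],
    [0, 0, 0],
    [0, 0, 0],
    [0, 0, 0],
    [0, 0, 0],
    [0, 0, 0],
    [0, 0, 0]
  ],
  "delta_rot": [
    [0, 0, 0],
    [0, 0, 0],
    [0, 0, 0],
    [0, 0, 0],
    [0, 0, 0],
    [0, 0, 0],
    [0, 0, 0]
  ],
  "force": 25
}}

```text
t: 5.4
eef_pos: [0.5759, -0.264, 0.0028]
orientation: [0.72, 0.694, 0.0, 0.0]
wrist_force: [-1.1, -0.0, 6.4]
finger_gap: 0.151
```

Call:
{"name": "carry_out", "arguments": {
  "gripper": [5, 5, 5, 5],
  "xyz": [
    [0, 0, 0.1],
    [0, 0, 0.25],
    [0, 0, 0.4],
    [0, 0, 0.4]
  ],
  "delta_rot": [
    [0, 0, 0],
    [0, 0, 0],
    [0, 0, 0],
    [0, 0, 0]
  ]
}}

```text
t: 5.8
eef_pos: [0.5776, -0.2649, 0.0536]
orientation: [0.72, 0.694, 0.001, 0.003]
wrist_force: [0.5, 0.1, -0.2]
finger_gap: 0.146
```

```bash
python3 look.py c 330,150,430,250 280,130,380,230
```

```text
5.8 [ 0.32   0.937  0.068  1.665 -0.107  0.538  0.415] [ 0.5776 -0.2649  0.0536] tooly -2.1415535897636544 z [ 0.0056 -0.0025 -1.    ] F [ 0.5  0.1 -0.2] 0.14603388748166485
top [388.66463014 197.17697206]
side [317.97971492 182.06419947]
```

View pics/side_c.png

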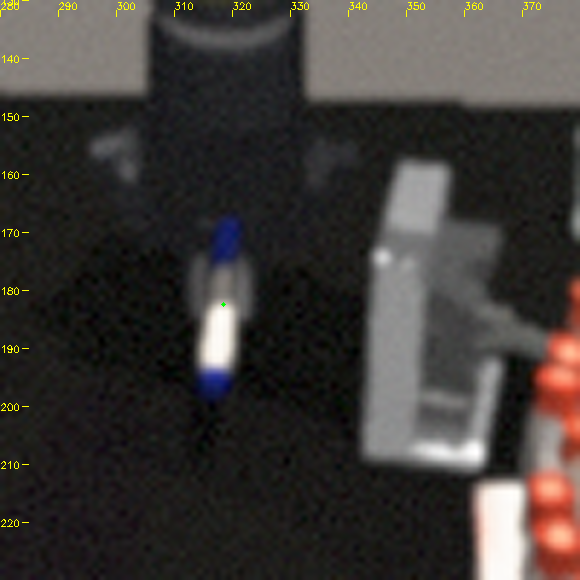

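Call:
{"name": "carry_out", "arguments": {
  "gripper": [5, 5, 5, 5, 5],
  "xyz": [
    [0, 0.25, 0.1],
    [0, 0.5, 0.1],
    [0, 0.8, 0.1],
    [0, 1, 0.1],
    [0, 1, 0.1]
  ],
  "delta_rot": [
    [0, 0, 0],
    [0, 0, 0],
    [0, 0, 0],
    [0, 0, 0],
    [0, 0, 0]
  ]
}}

```text
t: 6.4
eef_pos: [0.5752, -0.1374, 0.0612]
orientation: [0.718, 0.696, 0.001, -0.003]
wrist_force: [-0.0, 0.4, -1.1]
finger_gap: 0.146
```

Call:
{"name": "carry_out", "arguments": {
  "gripper": [5, 5, 5, 5, 5, 5],
  "xyz": [
    [0, 0.15, 0],
    [0, 0.3, -0.1],
    [0, 0.3, -0.3],
    [0, 0.3, -0.4],
    [0, 0.3, -0.45],
    [0, 0.3, -0.45]
  ],
  "delta_rot": [
    [0, 0, 0],
    [0, 0, 0],
    [0, 0, 0],
    [0, 0, 0],
    [0, 0, 0],
    [0, 0, 0]
  ]
}}

```text
t: 7.0
eef_pos: [0.5747, -0.109, 0.0073]
orientation: [0.721, 0.693, -0.001, -0.0]
wrist_force: [0.0, -0.3, 0.3]
finger_gap: 0.149
```

Call:
{"name": "carry_out", "arguments": {
  "gripper": [5, 5, 5, 14, 16, 18, 20, 24, 30, 34],
  "xyz": [
    [0, 0, -0.02],
    [0, 0, -0.035],
    [0, 0, -0.035],
    [0, 0, -0.035],
    [0, 0, -0.035],
    [0, 0, -0.035],
    [0, 0, -0.035],
    [0, 0, -0.035],
    [0, 0, -0.035],
    [0, 0, -0.035]
  ],
  "delta_rot": [
    [0, 0, 0],
    [0, 0, 0],
    [0, 0, 0],
    [0, 0, 0],
    [0, 0, 0],
    [0, 0, 0],
    [0, 0, 0],
    [0, 0, 0],
    [0, 0, 0],
    [0, 0, 0]
  ]
}}

```text
t: 8.0
eef_pos: [0.5754, -0.1078, 0.0039]
orientation: [0.72, 0.694, 0.0, 0.0]
wrist_force: [-0.3, -0.1, 1.0]
finger_gap: 0.398
```

Call:
{"name": "carry_out", "arguments": {
  "gripper": [40, 40, 40, 40],
  "xyz": [
    [0, 0, 0],
    [0, 0, 0.2],
    [0, 0, 0.6],
    [0, 0, 1]
  ],
  "delta_rot": [
    [0, 0, 0],
    [0, 0, 0],
    [0, 0, 0],
    [0, 0, 0]
  ]
}}

```text
t: 8.4
eef_pos: [0.5746, -0.1077, 0.1246]
orientation: [0.72, 0.694, -0.001, -0.001]
wrist_force: [1.4, -0.2, -0.1]
finger_gap: 0.467
```

```bash
python3 look.py d 280,150,410,250 240,150,370,260
```

```text
8.4 [ 0.036  0.786  0.122  1.791 -0.159  0.577  0.22 ] [ 0.5746 -0.1077  0.1246] tooly -2.133146646934787 z [-2.2e-03  4.0e-04 -1.0e+00] F [ 1.4 -0.2 -0.1] 0.4672325559787164
top [328.37083945 195.13317938]
side [317.13316989 198.17113479]
```

View pics/side_d.png

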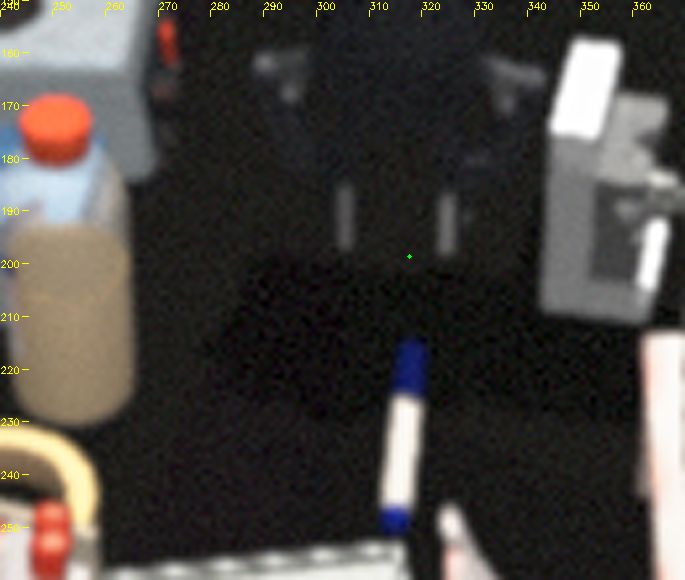

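Call:
{"name": "carry_out", "arguments": {
  "gripper": [40, 20, 0, 0, 0, 0, 0, 0],
  "xyz": [
    [0, 0, 0.4],
    [0, -0.1, 0.8],
    [0, -0.3, 1],
    [-0.1, -0.5, 1],
    [-0.3, -0.7, 1],
    [-0.5, -0.8, 1],
    [-0.6, -0.8, 1],
    [-0.6, -0.8, 1]
  ],
  "delta_rot": [
    [0, 0, -0.04],
    [0, 0, -0.08],
    [0, 0, -0.12],
    [0, 0, -0.16],
    [0, 0, -0.2],
    [0, 0, -0.24],
    [0, 0, -0.28],
    [0, 0, -0.32]
  ]
}}

```text
t: 9.3
eef_pos: [0.5006, -0.2046, 0.2437]
orientation: [0.966, 0.257, -0.001, -0.001]
wrist_force: [0.0, 0.4, -0.1]
finger_gap: 0.002
```

```bash
python3 look.py e 280,150,410,250 240,150,370,260
```

```text
9.3 [ 0.022  0.604  0.468  1.824 -0.364  0.802 -0.375] [ 0.5006 -0.2046  0.2437] tooly -60.22597008460313 z [-2.5e-03  7.0e-04 -1.0e+00] F [ 0.   0.4 -0.1] 0.0022001526955595036
top [370.58405861 225.67157605]
side [347.84681017 138.55817961]
```

Need Δ(-0.0576, -0.041) and turn −39.6° (−0.22).

Call:
{"name": "carry_out", "arguments": {
  "gripper": [0, 0, 0, 0, 0, 0, 0, 0],
  "xyz": [
    [-0.2, -0.15, 0],
    [-0.35, -0.25, 0],
    [-0.48, -0.34, 0],
    [-0.48, -0.34, -0.1],
    [-0.48, -0.34, -0.4],
    [-0.48, -0.34, -0.6],
    [-0.48, -0.34, -0.6],
    [-0.48, -0.34, -0.6]
  ],
  "delta_rot": [
    [0, 0, -0.04],
    [0, 0, -0.08],
    [0, 0, -0.12],
    [0, 0, -0.16],
    [0, 0, -0.2],
    [0, 0, -0.22],
    [0, 0, -0.22],
    [0, 0, -0.22]
  ]
}}

```text
t: 10.2
eef_pos: [0.446, -0.2446, 0.172]
orientation: [0.997, -0.08, -0.0, -0.0]
wrist_force: [-0.6, -0.4, -0.2]
finger_gap: -0.005
```

```bash
python3 look.py f 320,180,420,280 290,110,400,240
```

```text
10.2 [ 0.082  0.702  0.555  1.996 -0.626  0.619 -0.674] [ 0.446  -0.2446  0.172 ] tooly -99.12798847052454 z [-5.e-04  0.e+00 -1.e+00] F [-0.6 -0.4 -0.2] -0.005212443056995155
top [384.75677726 249.35726299]
side [366.6093899  153.48674756]
```

View pics/side_f.png

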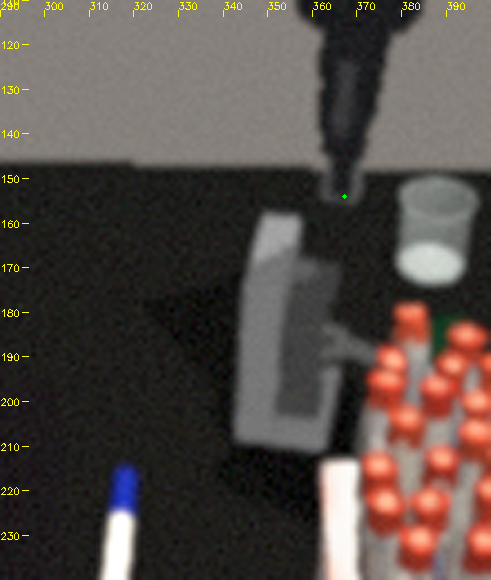

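View pics/top_f.png

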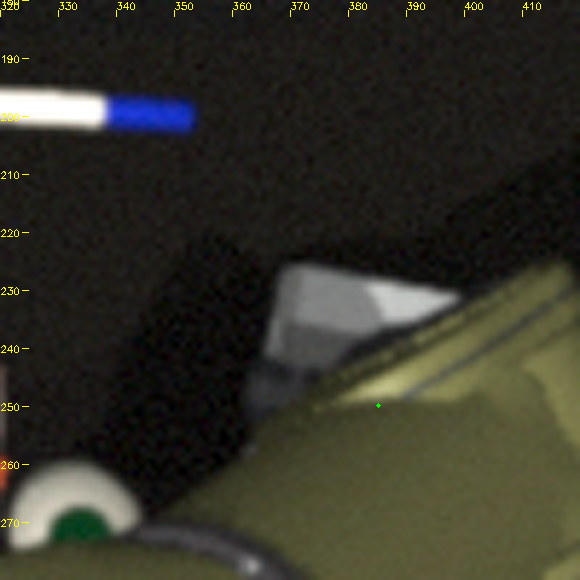

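Call:
{"name": "carry_out", "arguments": {
  "gripper": [0, 0, 0, 0, 0],
  "xyz": [
    [-0.03, -0.01, -0.2],
    [-0.03, -0.01, -0.4],
    [-0.03, -0.01, -0.51],
    [-0.03, -0.01, -0.51],
    [-0.03, -0.01, -0.51]
  ],
  "delta_rot": [
    [0, 0, 0],
    [0, 0, 0],
    [0, 0, -0.004],
    [0, 0, -0.004],
    [0, 0, -0.004]
  ]
}}

```text
t: 10.8
eef_pos: [0.4429, -0.2464, 0.1118]
orientation: [0.996, -0.087, 0.001, 0.0]
wrist_force: [0.6, -0.3, -0.5]
finger_gap: 0.002
```

```bash
python3 look.py g 320,180,420,280 290,110,400,240
```

```text
10.8 [ 0.159  0.786  0.436  2.044 -0.728  0.466 -0.596] [ 0.4429 -0.2464  0.1118] tooly -99.99453889346711 z [ 0.0018 -0.001  -1.    ] F [ 0.6 -0.3 -0.5] 0.0021000174024949424
top [382.92599624 249.64583547]
side [366.0944098  171.02179308]
```

View pics/side_g.png

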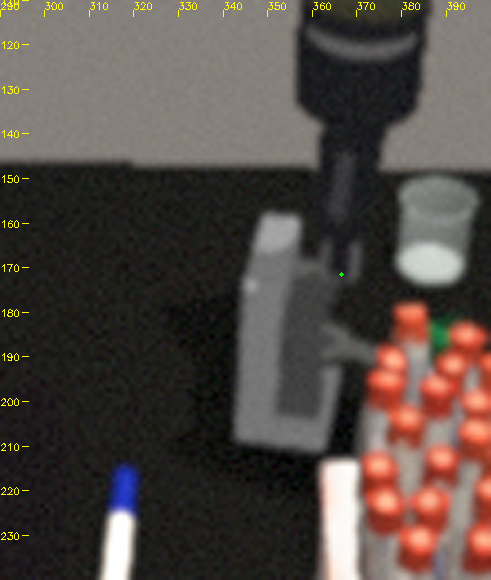

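Call:
{"name": "carry_out", "arguments": {
  "gripper": [0, 0, 0, 0, 0, 0, 0, 0],
  "xyz": [
    [0.06, -0.01, 0],
    [0.1, -0.017, 0],
    [0.14, -0.024, 0],
    [0.18, -0.031, 0],
    [0.22, -0.038, 0],
    [0.26, -0.045, 0],
    [0.3, -0.052, 0],
    [0.3, -0.052, 0]
  ],
  "delta_rot": [
    [0, 0, 0],
    [0, 0, 0],
    [0, 0, 0],
    [0, 0, 0],
    [0, 0, 0],
    [0, 0, 0],
    [0, 0, 0],
    [0, 0, 0]
  ]
}}

```text
t: 11.7
eef_pos: [0.4792, -0.2521, 0.1106]
orientation: [0.996, -0.087, 0.0, 0.0]
wrist_force: [-1.4, 1.0, -0.6]
finger_gap: -0.003
```

```bash
python3 look.py i 320,180,420,280 290,110,400,240
```

```text
11.7 [ 0.125  0.824  0.477  1.943 -0.706  0.546 -0.653] [ 0.4792 -0.2521  0.1106] tooly -100.00311316141261 z [ 8.e-04 -6.e-04 -1.e+00] F [-1.4  1.  -0.6] -0.00272266257828134
top [385.43584669 235.04582196]
side [353.00855536 169.78940568]
```

View pics/side_i.png

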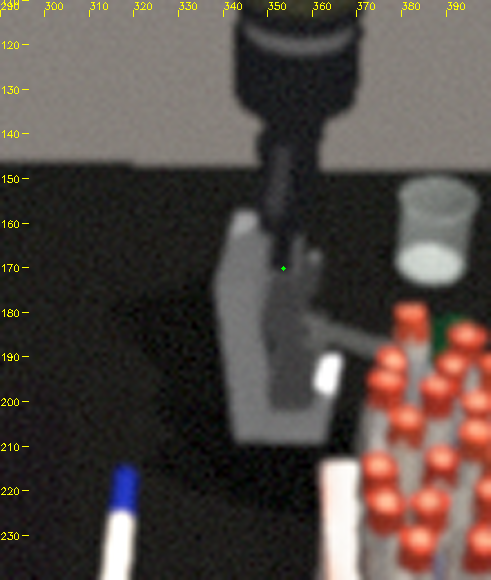

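Call:
{"name": "carry_out", "arguments": {
  "gripper": [0, 0, 0, 0, 0, 0, 0, 0, 0],
  "xyz": [
    [0.03, -0.005, 0.01],
    [0.06, -0.01, 0.02],
    [0.09, -0.015, 0.02],
    [0.12, -0.02, 0.02],
    [0.15, -0.026, 0.02],
    [0.18, -0.031, 0.02],
    [0.21, -0.036, 0.02],
    [0.23, -0.04, 0.02],
    [0.23, -0.04, 0.02]
  ],
  "delta_rot": [
    [0, 0, 0],
    [0, 0, 0],
    [0, 0, 0],
    [0, 0, 0],
    [0, 0, 0],
    [0, 0, 0],
    [0, 0, 0],
    [0, 0, 0],
    [0, 0, 0]
  ]
}}

```text
t: 12.7
eef_pos: [0.5064, -0.2569, 0.1131]
orientation: [0.996, -0.087, 0.0, 0.0]
wrist_force: [-0.6, -0.1, -0.5]
finger_gap: -0.0
```

```bash
python3 look.py j 320,180,420,280 270,110,400,240
```

```text
12.7 [ 0.104  0.849  0.506  1.863 -0.688  0.611 -0.698] [ 0.5064 -0.2569  0.1131] tooly -100.02590630350339 z [ 5.e-04 -4.e-04 -1.e+00] F [-0.6 -0.1 -0.5] -0.0003217196593762232
top [387.6359553  224.16725567]
side [343.34059466 167.81320522]
```

View pics/side_j.png

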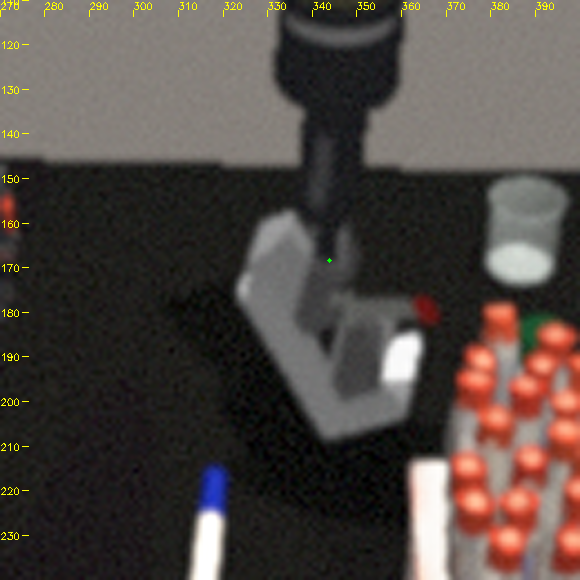

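Call:
{"name": "carry_out", "arguments": {
  "gripper": [0, 0, 0, 0, 0, 0],
  "xyz": [
    [0.03, -0.005, 0.01],
    [0.06, -0.01, 0.01],
    [0.08, -0.014, 0.02],
    [0.08, -0.014, 0.02],
    [0.08, -0.014, 0.02],
    [0.08, -0.014, 0.02]
  ],
  "delta_rot": [
    [0, 0, 0],
    [0, 0, 0],
    [0, 0, 0],
    [0, 0, 0],
    [0, 0, 0],
    [0, 0, 0]
  ]
}}

```text
t: 13.4
eef_pos: [0.5153, -0.2585, 0.1155]
orientation: [0.996, -0.088, -0.0, 0.0]
wrist_force: [-0.2, 0.1, 0.4]
finger_gap: 0.001
```

```bash
python3 look.py k 320,180,420,280 270,110,400,240
```

```text
13.4 [ 0.098  0.856  0.518  1.835 -0.68   0.636 -0.715] [ 0.5153 -0.2585  0.1155] tooly -100.06047672659723 z [-2.e-04  0.e+00 -1.e+00] F [-0.2  0.1  0.4] 0.0007953935635655916
top [388.43361881 220.60047372]
side [340.21032167 166.70898859]
```

View pics/side_k.png

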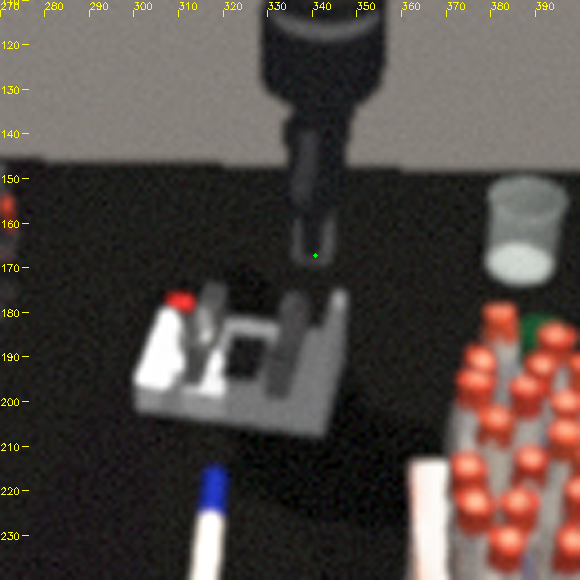

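Call:
{"name": "carry_out", "arguments": {
  "gripper": [0, 0, 20, 50, 50],
  "xyz": [
    [0, 0, 0.4],
    [0, 0, 0.8],
    [0.1, 0.2, 1],
    [0.3, 0.6, 1],
    [0.5, 1, 1]
  ],
  "delta_rot": [
    [0, 0, 0],
    [0, 0, 0.02],
    [0, 0, 0.06],
    [0, 0, 0.1],
    [0, 0, 0.128]
  ]
}}

```text
t: 14.0
eef_pos: [0.5729, -0.1449, 0.2371]
orientation: [0.993, 0.114, 0.001, 0.0]
wrist_force: [1.0, 0.6, 1.2]
finger_gap: 0.507
```

Call:
{"name": "carry_out", "arguments": {
  "gripper": [50, 50, 50, 50],
  "xyz": [
    [0.2, 0.35, 0.1],
    [0.35, 0.7, 0.2],
    [0.5, 1, 0.2],
    [0.5, 1, 0.2]
  ],
  "delta_rot": [
    [0, 0, 0],
    [0, 0, 0],
    [0, 0, 0],
    [0, 0, 0]
  ]
}}

```text
t: 14.4
eef_pos: [0.6347, -0.0161, 0.2587]
orientation: [0.993, 0.119, 0.001, -0.003]
wrist_force: [-0.2, 1.1, -0.3]
finger_gap: 0.59
```

```bash
python3 look.py l 350,160,430,240 270,130,370,230
```

```text
14.4 [-0.353  0.741  0.6    1.526 -0.471  1.02  -0.958] [ 0.6347 -0.0161  0.2587] tooly -76.33401034676525 z [ 0.0014  0.0052 -1.    ] F [-0.2  1.1 -0.3] 0.5895950746841161
top [287.56470924 163.2956199 ]
side [288.78676765 177.63430666]
```

View pics/top_l.png

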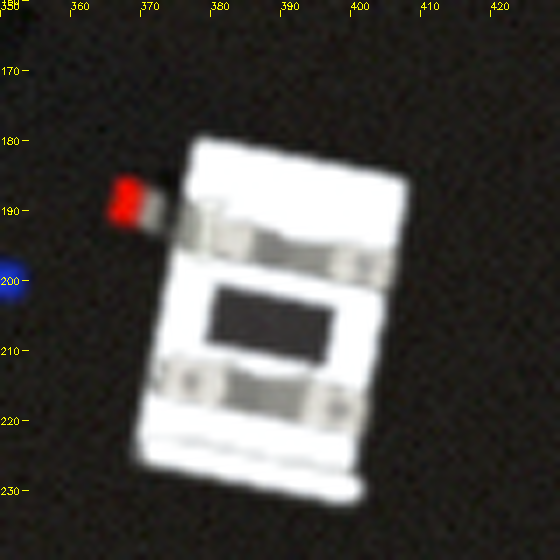

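View pics/side_l.png

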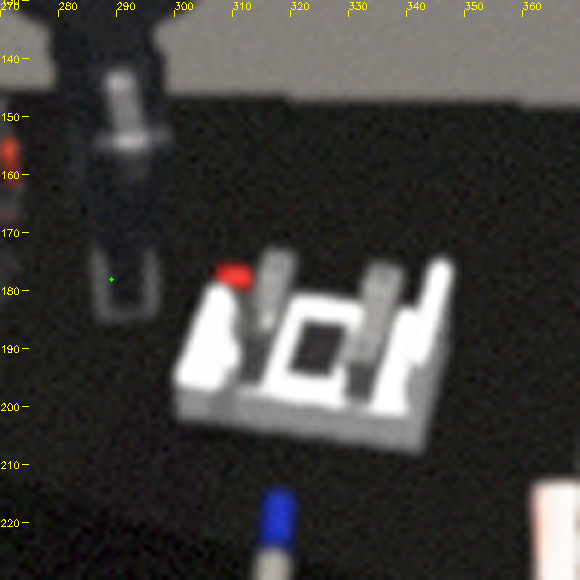

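```bash
cat > m2.py <<'E'
from h import *
from scipy.optimize import least_squares
T=eyes.get_image("top"); S=eyes.get_image("side")
def blk(p,q):
    x,y,a=p; e=np.array([np.cos(a),np.sin(a)]); l=np.array([-e[1],e[0]])
    w=np.array([x,y])+e*q[2]+l*q[1]; return np.array([w[0],w[1],.032-q[0]])
tp=[((.005,.04,.124),(377.3,179.3)),((.005,-.04,.124),(408.2,185)),((-.029,.04,0),(369,226.5)),((-.029,-.04,0),(402.2,231.7))]
def res(p):
    return np.concatenate([proj(T,blk(p,q))-np.array(u)+.45 for q,u in tp])
o=least_squares(res,[.5,-.25,-.17]); p=o.x; print(p,np.degrees(p[2]),np.round(o.fun,1))
print("seat",blk(p,(-.021,0,.064)),"gapmid",blk(p,(-.021,0,.060)))
print("hinge",blk(p,(-.0295,.034,.087)))
pts=[blk(p,q) for q,_ in tp]+[blk(p,(-.021,0,z)) for z in(0.024,.04,.064,.08,.094)]+[blk(p,(-.023,s*.0145,z)) for s in(-1,1) for z in (.024,.04,.08,.094)]+[blk(p,(-.0325,.034,.087))]
crop(T,350,160,430,240,7,"pics/fit_t.png",pts); crop(S,290,140,370,230,6.4,"pics/fit_s.png",pts)
red=(lambda im:(im[...,0]>150)&(im[...,1]<110)&(im[...,2]<90))(T["frame"][180:200,360:376].astype(int)); y,x=np.nonzero(red); u,v=x.mean()+360,y.mean()+180
for z in(.1,.11,.115,.12): 
    w=atz(T,u,v,z); e=np.array([np.cos(p[2]),np.sin(p[2])]); r=w[:2]-p[:2]; print("tip",z,w,"blk z",r@e,"y",r@[-e[1],e[0]])
np.save("blk.npy",p)
E
python3 m2.py
```

```text
[ 0.49680053 -0.25691093 -0.15703958] -8.997705354765229 [ 0.5  0.8 -1.   0.5  1.6 -0.8 -1.2 -0.4]
seat [ 0.56001299 -0.2669202   0.053     ] gapmid [ 0.55606221 -0.26629462  0.053     ]
hinge [ 0.58804739 -0.23693567  0.0615    ]
tip 0.1 [ 0.5954178  -0.20702307  0.1       ] blk z 0.08960153599204139 y 0.06469721140348905
tip 0.11 [ 0.59462024 -0.20632862  0.11      ] blk z 0.08870518450564993 y 0.06525838222489089
tip 0.115 [ 0.59422146 -0.20598139  0.115     ] blk z 0.0882570087624542 y 0.06553896763559182
tip 0.12 [ 0.59382269 -0.20563417  0.12      ] blk z 0.08780883301925849 y 0.06581955304629274
```

View pics/fit_t.png

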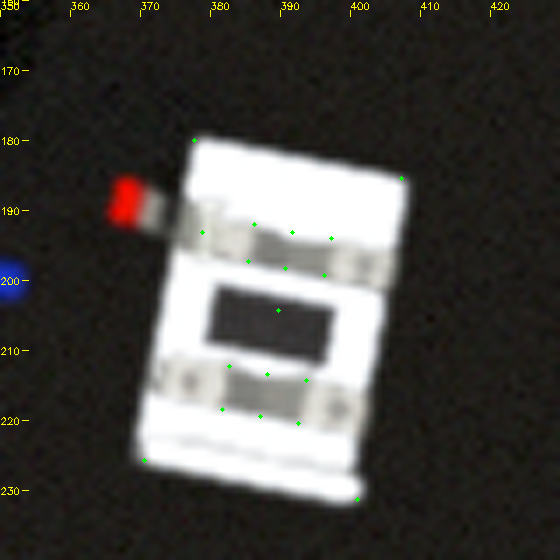

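View pics/fit_s.png

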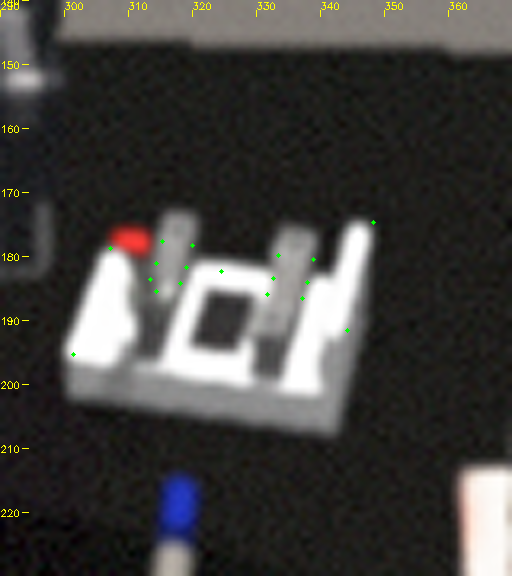

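Run:
```python
from h import *
T=eyes.get_image("top"); crop(T,240,140,310,210,8,"pics/t3.png")
a=atz(T,275.3-.45,155-.45,.0135);b=atz(T,282.9-.45,191.4-.45,.0125);v=a-b;print(a,b,np.linalg.norm(v),np.degrees(np.arctan2(v[1],v[0])),(a+b)/2)
```

```text
[0.68844269 0.04068054 0.0135    ] [0.59021856 0.017201   0.0125    ] 0.10099637577439735 13.443740576081916 [0.63933063 0.02894077 0.013     ]
```

Call:
{"name": "carry_out", "arguments": {
  "gripper": [50, 50, 50, 50, 50],
  "xyz": [
    [0, 0.2, -0.1],
    [0.01, 0.36, -0.4],
    [0.01, 0.36, -0.7],
    [0.01, 0.36, -1],
    [0.01, 0.36, -1]
  ],
  "delta_rot": [
    [0, 0, 0],
    [0, 0, 0],
    [0, 0, 0],
    [0, 0, 0],
    [0, 0, 0]
  ]
}}

```text
t: 15.15
eef_pos: [0.6293, 0.0173, 0.1352]
orientation: [0.994, 0.112, -0.005, -0.001]
wrist_force: [-1.0, 0.2, -0.5]
finger_gap: 0.587
```

```bash
python3 look.py n 240,140,310,210 250,220,340,310
```

```text
15.15 [-0.369  0.881  0.516  1.646 -0.572  0.781 -0.936] [0.6293 0.0173 0.1352] tooly -77.14841055797935 z [-0.01    0.     -0.9999] F [-1.   0.2 -0.5] 0.5868007482314596
top [278.1854911  171.51749598]
side [291.76359828 228.45481847]
```

View pics/side_n.png

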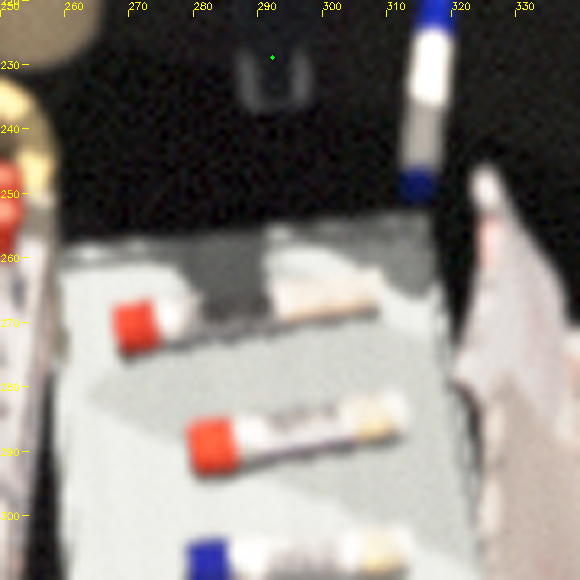

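View pics/top_n.png

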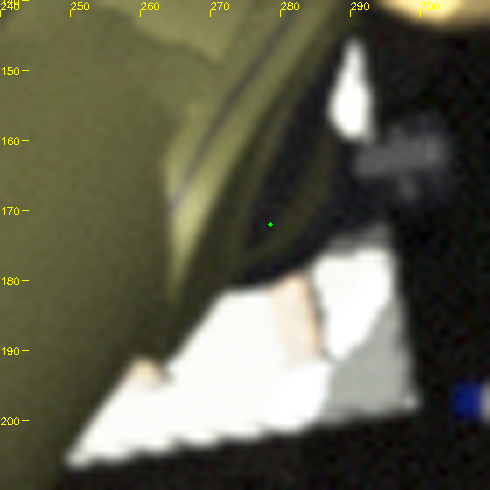

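Call:
{"name": "carry_out", "arguments": {
  "gripper": [50, 50],
  "xyz": [
    [0, 0, -0.4],
    [0, 0, -0.5]
  ],
  "delta_rot": [
    [0, 0, 0],
    [0, 0, 0]
  ]
}}

```text
t: 15.45
eef_pos: [0.6324, 0.0178, 0.0787]
orientation: [0.994, 0.113, -0.001, -0.0]
wrist_force: [-1.4, -0.6, -0.9]
finger_gap: 0.585
```

Call:
{"name": "carry_out", "arguments": {
  "gripper": [50, 50],
  "xyz": [
    [0, 0, 0],
    [0, 0, 0]
  ],
  "delta_rot": [
    [0, 0, 0],
    [0, 0, 0]
  ]
}}

```text
t: 15.65
eef_pos: [0.6346, 0.0174, 0.0815]
orientation: [0.994, 0.113, 0.001, 0.0]
wrist_force: [0.1, -0.8, 0.1]
finger_gap: 0.588
```

Call:
{"name": "carry_out", "arguments": {
  "gripper": [50, 50, 50, 50, 50, 50],
  "xyz": [
    [0.01, 0.09, -0.1],
    [0.01, 0.09, -0.3],
    [0.01, 0.09, -0.5],
    [0.01, 0.09, -0.6],
    [0.01, 0.09, -0.61],
    [0.01, 0.09, -0.61]
  ],
  "delta_rot": [
    [0, 0, 0],
    [0, 0, 0],
    [0, 0, 0],
    [0, 0, 0],
    [0, 0, 0],
    [0, 0, 0]
  ]
}}

```text
t: 16.25
eef_pos: [0.6351, 0.029, 0.0069]
orientation: [0.994, 0.113, 0.001, 0.0]
wrist_force: [0.4, 0.3, 0.3]
finger_gap: 0.582
```

```bash
python3 look.py o 240,140,310,210 250,220,340,310
```

```text
16.25 [-0.323  1.055  0.389  1.672 -0.679  0.553 -0.866] [0.6351 0.029  0.0069] tooly -77.0059230751009 z [ 1.e-03 -2.e-04 -1.e+00] F [0.4 0.3 0.3] 0.5822945869521017
top [278.80199547 174.48894885]
side [290.60704087 268.87495475]
```

View pics/side_o.png

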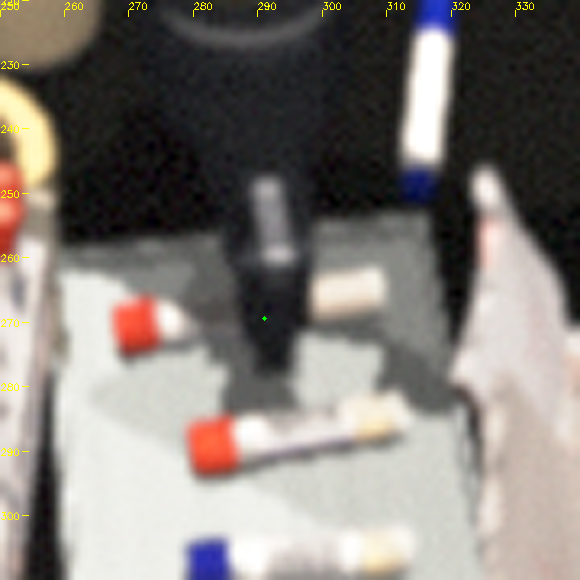

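Call:
{"name": "carry_out", "arguments": {
  "gripper": [30, 20, 8, 8, 8, 8, 8],
  "xyz": [
    [0, 0, 0],
    [0, 0, 0],
    [0, 0, 0],
    [0, 0, 0],
    [0, 0, 0],
    [0, 0, 0],
    [0, 0, 0]
  ],
  "delta_rot": [
    [0, 0, 0],
    [0, 0, 0],
    [0, 0, 0],
    [0, 0, 0],
    [0, 0, 0],
    [0, 0, 0],
    [0, 0, 0]
  ],
  "force": 25
}}

```text
t: 17.05
eef_pos: [0.635, 0.0289, 0.007]
orientation: [0.994, 0.113, 0.001, -0.0]
wrist_force: [0.0, 0.8, 5.3]
finger_gap: 0.195
```

Call:
{"name": "carry_out", "arguments": {
  "gripper": [8, 8, 8, 8, 8],
  "xyz": [
    [0, 0, 0.1],
    [0, 0, 0.3],
    [0, 0, 0.6],
    [0, 0, 0.9],
    [0, 0, 0.9]
  ],
  "delta_rot": [
    [0, 0, 0],
    [0, 0, 0],
    [0, 0, 0],
    [0, 0, 0],
    [0, 0, 0]
  ]
}}

```text
t: 17.55
eef_pos: [0.6381, 0.028, 0.1198]
orientation: [0.994, 0.113, 0.005, 0.001]
wrist_force: [1.1, 0.5, -0.1]
finger_gap: 0.195
```

```bash
python3 look.py p 240,140,310,210 250,200,350,290
```

```text
17.55 [-0.38   0.904  0.505  1.646 -0.596  0.74  -0.934] [0.6381 0.028  0.1198] tooly -77.02973653898535 z [ 0.0096 -0.001  -1.    ] F [ 1.1  0.5 -0.1] 0.19510496234902963
top [274.66388529 168.58570531]
side [287.84474119 236.24333655]
```

View pics/side_p.png

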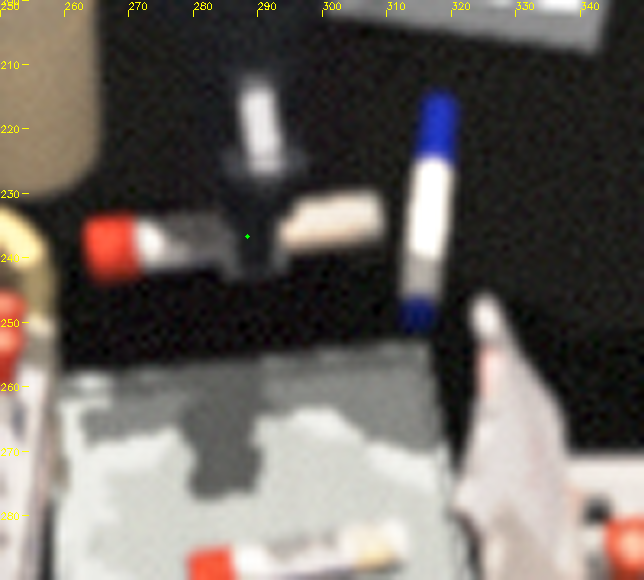

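Call:
{"name": "carry_out", "arguments": {
  "gripper": [8, 8, 8, 8, 8, 8],
  "xyz": [
    [0, 0, 0.3],
    [-0.1, -0.1, 0.6],
    [-0.3, -0.3, 0.75],
    [-0.5, -0.6, 0.75],
    [-0.6, -0.9, 0.75],
    [-0.68, -1, 0.75]
  ],
  "delta_rot": [
    [0, 0, 0],
    [0, 0, 0],
    [0, 0, -0.03],
    [0, 0, -0.06],
    [0, 0, -0.09],
    [0, 0, -0.122]
  ]
}}

```text
t: 18.25
eef_pos: [0.5505, -0.0955, 0.204]
orientation: [0.997, -0.083, -0.001, 0.001]
wrist_force: [0.7, -0.4, 0.6]
finger_gap: 0.198
```

Call:
{"name": "carry_out", "arguments": {
  "gripper": [8, 8, 8, 8, 8, 8],
  "xyz": [
    [0, -0.3, 0],
    [0, -0.6, 0],
    [0, -0.9, 0],
    [0, -1, 0],
    [0, -1, 0],
    [0, -1, 0]
  ],
  "delta_rot": [
    [0, 0, 0],
    [0, 0, 0],
    [0, 0, 0],
    [0, 0, 0],
    [0, 0, 0],
    [0, 0, 0]
  ]
}}

```text
t: 18.85
eef_pos: [0.5527, -0.2091, 0.2032]
orientation: [0.997, -0.078, -0.001, -0.001]
wrist_force: [-0.0, 0.9, -0.4]
finger_gap: 0.199
```

Call:
{"name": "carry_out", "arguments": {
  "gripper": [8, 8, 8, 8, 8],
  "xyz": [
    [0, -0.2, 0],
    [0, -0.4, 0],
    [0, -0.45, 0],
    [0, -0.45, 0],
    [0, -0.45, 0]
  ],
  "delta_rot": [
    [0, 0, 0],
    [0, 0, 0],
    [0, 0, 0],
    [0, 0, 0],
    [0, 0, 0]
  ]
}}

```text
t: 19.35
eef_pos: [0.5534, -0.2624, 0.2038]
orientation: [0.997, -0.077, -0.0, -0.001]
wrist_force: [0.6, 0.1, -0.4]
finger_gap: 0.191
```

```bash
python3 look.py q 350,160,430,240 270,110,390,220
```

```text
19.35 [ 0.038  0.788  0.626  1.657 -0.568  0.888 -0.832] [ 0.5534 -0.2624  0.2038] tooly -98.83596582253477 z [-6.0e-04  2.5e-03 -1.0e+00] F [ 0.6  0.1 -0.4] 0.19106483680213698
top [394.58431868 203.60807596]
side [327.26054543 138.93804257]
```

View pics/side_q.png

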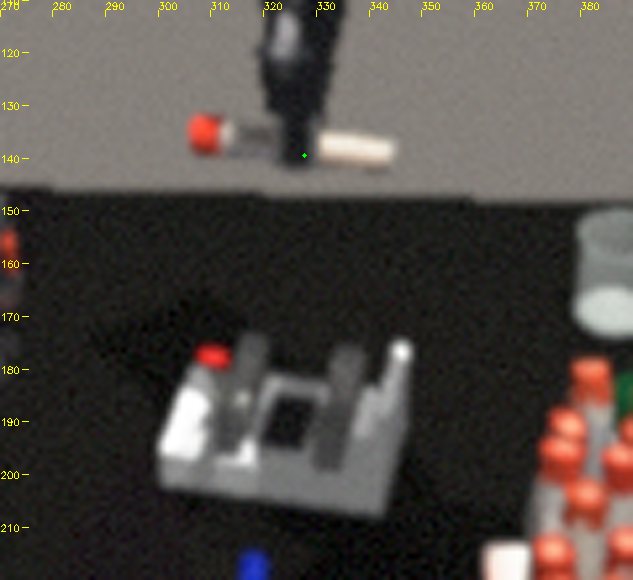

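Call:
{"name": "carry_out", "arguments": {
  "gripper": [8, 8, 8, 8, 8, 8],
  "xyz": [
    [0.01, -0.02, -0.2],
    [0.02, -0.03, -0.5],
    [0.02, -0.03, -0.75],
    [0.02, -0.03, -0.85],
    [0.02, -0.03, -0.85],
    [0.02, -0.03, -0.85]
  ],
  "delta_rot": [
    [0, 0, 0],
    [0, 0, 0],
    [0, 0, 0],
    [0, 0, 0],
    [0, 0, 0],
    [0, 0, 0]
  ]
}}

```text
t: 20.05
eef_pos: [0.5561, -0.2689, 0.1034]
orientation: [0.997, -0.078, 0.001, 0.0]
wrist_force: [0.1, -0.4, -0.4]
finger_gap: 0.201
```

```bash
python3 look.py r 350,160,430,240 290,130,370,220
```

```text
20.05 [ 0.098  0.915  0.524  1.714 -0.666  0.696 -0.748] [ 0.5561 -0.2689  0.1034] tooly -98.94786836045901 z [ 0.0014 -0.001  -1.    ] F [ 0.1 -0.4 -0.4] 0.20089223950133717
top [392.30049591 204.53726407]
side [325.69264367 167.61280873]
```

View pics/side_r.png

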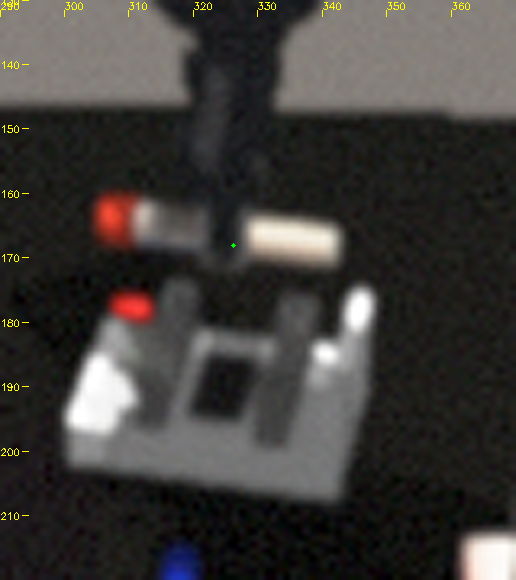

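View pics/top_r.png

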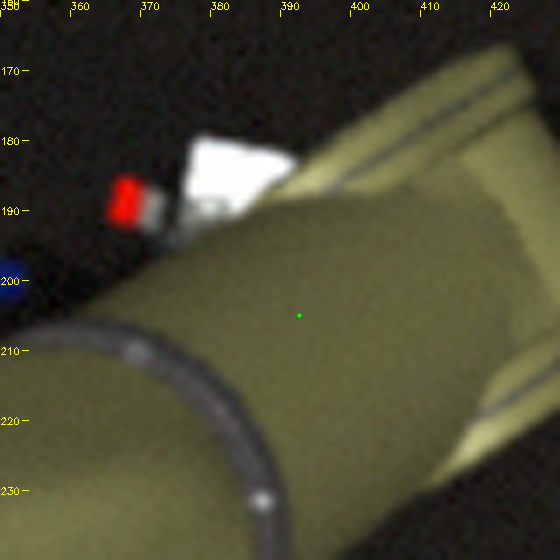

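Call:
{"name": "carry_out", "arguments": {
  "gripper": [8, 8, 8, 8, 8],
  "xyz": [
    [0, 0.02, -0.1],
    [0, 0.02, -0.2],
    [0, 0.02, -0.29],
    [0, 0.02, -0.29],
    [0, 0.02, -0.29]
  ],
  "delta_rot": [
    [0, 0, 0],
    [0, 0, 0],
    [0, 0, 0],
    [0, 0, 0],
    [0, 0, 0]
  ]
}}

```text
t: 20.65
eef_pos: [0.555, -0.2663, 0.0669]
orientation: [0.997, -0.078, -0.0, -0.0]
wrist_force: [-1.1, -0.1, -0.4]
finger_gap: 0.197
```

```bash
python3 look.py u 350,160,430,240 290,140,370,215
python3 - <<'E'
from h import *
S=eyes.get_image("side");s=ctrl.observe();p=np.load("blk.npy");e=np.array([np.cos(p[2]),np.sin(p[2])]);l=np.array([-e[1],e[0]])
t=s['eef_pos'];r=t[:2]-p[:2];print("tcp in block z,y",r@e,r@l)
def W(z,y,h): w=p[:2]+e*z+l*y; return np.array([*w,h])
for n,q in [("tubebottom",np.array([*(t[:2]-e*.0475),t[2]+.006])),("tubecapend",np.array([*(t[:2]+e*.0565),t[2]+.006])),("plate in top y0",W(.008,0,.061)),("plate in y40",W(.008,.04,.061)),("plate in y-40",W(.008,-.04,.061)),("plate out y40",W(0,.04,.061)),("slab far left",W(.124,.04,.027)),("foot far left",W(.124,.04,.003)),("foot near left",W(0,.04,.003))]: print(n,proj(S,q)+.45)
E
```

```text
20.65 [ 0.116  0.962  0.482  1.731 -0.701  0.63  -0.722] [ 0.555  -0.2663  0.0669] tooly -98.98944915746259 z [-1.e-03  2.e-04 -1.e+00] F [-1.1 -0.1 -0.4] 0.19725871768814357
top [389.63371183 205.59594545]
side [325.84053349 178.34956181]
tcp in block z,y 0.0595468861031863 -0.00044702786245656056
tubebottom [342.43966732 178.82668007]
tubecapend [306.9592085  174.46157567]
plate in top y0 [343.62832171 182.62941408]
plate in y40 [341.48935933 191.20844858]
plate in y-40 [345.67362474 174.42603216]
plate out y40 [344.29734579 191.56452374]
slab far left [301.51170917 195.29422052]
foot far left [301.65534136 201.59730934]
foot near left [343.45763918 207.09573371]
```

View pics/side_u.png

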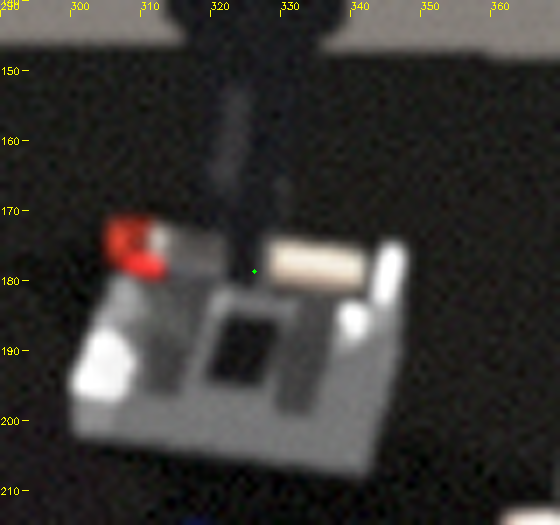

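Call:
{"name": "carry_out", "arguments": {
  "gripper": [8, 8, 8, 8, 8],
  "xyz": [
    [0.004, 0, -0.05],
    [0.004, 0, -0.1],
    [0.004, 0, -0.15],
    [0.004, 0, -0.155],
    [0.004, 0, -0.155]
  ],
  "delta_rot": [
    [0, 0, 0],
    [0, 0, 0],
    [0, 0, 0],
    [0, 0, 0],
    [0, 0, 0]
  ]
}}

```text
t: 21.3
eef_pos: [0.5559, -0.2655, 0.0487]
orientation: [0.997, -0.078, -0.0, -0.001]
wrist_force: [1.0, 2.4, 0.8]
finger_gap: 0.197
```

```bash
python3 look.py v 350,160,430,240 290,140,370,215
```

```text
21.3 [ 0.126  0.987  0.459  1.733 -0.719  0.598 -0.709] [ 0.5559 -0.2655  0.0487] tooly -98.95537847378742 z [-2.0e-04  1.3e-03 -1.0e+00] F [1.  2.4 0.8] 0.19711244205663117
top [388.53108281 205.53552228]
side [325.39981309 183.49279059]
```

View pics/side_v.png

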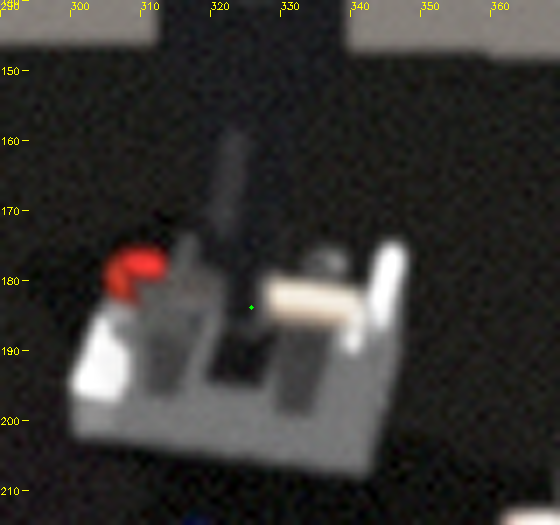

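Call:
{"name": "carry_out", "arguments": {
  "gripper": [8, 8, 18, 20, 24, 28, 34, 40, 40, 40],
  "xyz": [
    [0, 0.01, 0],
    [0, 0.012, -0.012],
    [0, 0.012, -0.012],
    [0, 0.012, -0.012],
    [0, 0.012, -0.012],
    [0, 0.012, -0.012],
    [0, 0.012, -0.012],
    [0, 0.012, -0.012],
    [0, 0.012, -0.012],
    [0, 0.012, -0.012]
  ],
  "delta_rot": [
    [0, 0, 0],
    [0, 0, 0],
    [0, 0, 0],
    [0, 0, 0],
    [0, 0, 0],
    [0, 0, 0],
    [0, 0, 0],
    [0, 0, 0],
    [0, 0, 0],
    [0, 0, 0]
  ]
}}

```text
t: 22.4
eef_pos: [0.5558, -0.2649, 0.0475]
orientation: [0.997, -0.078, 0.0, 0.0]
wrist_force: [0.2, -0.6, 0.5]
finger_gap: 0.469
```

```bash
python3 look.py w 350,160,430,240 290,140,370,215
```

```text
22.4 [ 0.125  0.988  0.458  1.735 -0.721  0.594 -0.709] [ 0.5558 -0.2649  0.0475] tooly -98.9711147630024 z [ 0.e+00 -1.e-04 -1.e+00] F [ 0.2 -0.6  0.5] 0.4692948471928935
top [388.23763614 205.59234929]
side [325.42626944 183.94835931]
```

View pics/side_w.png

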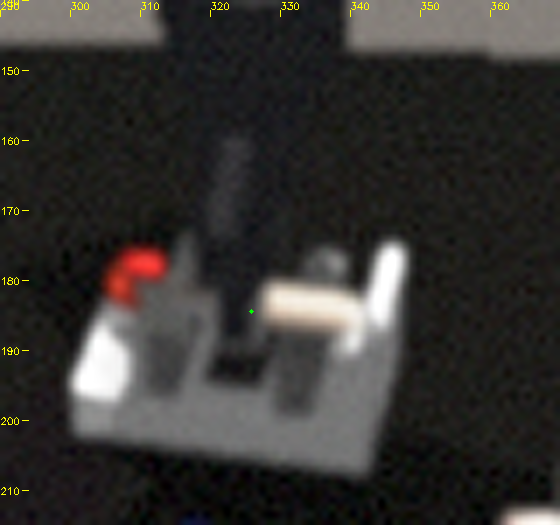

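Call:
{"name": "carry_out", "arguments": {
  "gripper": [40, 40, 40, 30, 10, 0],
  "xyz": [
    [0, 0, 0.1],
    [0, 0, 0.3],
    [0, 0, 0.6],
    [0, 0, 0.9],
    [0, 0, 1],
    [0, 0, 1]
  ],
  "delta_rot": [
    [0, 0, 0],
    [0, 0, 0],
    [0, 0, 0],
    [0, 0, 0],
    [0, 0, 0],
    [0, 0, 0]
  ]
}}

```text
t: 23.1
eef_pos: [0.557, -0.2657, 0.1701]
orientation: [0.997, -0.078, 0.002, 0.001]
wrist_force: [-0.2, 0.0, -1.1]
finger_gap: 0.022
```

Call:
{"name": "carry_out", "arguments": {
  "gripper": [0, 0, 0, 0, 0],
  "xyz": [
    [0, 0.1, 0.25],
    [0.1, 0.4, 0.3],
    [0.2, 0.7, 0.3],
    [0.35, 0.73, 0.3],
    [0.35, 0.73, 0.3]
  ],
  "delta_rot": [
    [0, 0, 0],
    [0, 0, 0],
    [0, 0, 0],
    [0, 0, 0],
    [0, 0, 0]
  ]
}}

```text
t: 23.6
eef_pos: [0.5996, -0.1738, 0.2016]
orientation: [0.997, -0.075, -0.0, -0.001]
wrist_force: [-0.2, -0.1, -0.2]
finger_gap: -0.002
```

```bash
python3 look.py x 350,160,430,240 290,130,370,215
```

```text
23.6 [-0.125  0.811  0.647  1.623 -0.587  0.912 -0.98 ] [ 0.5996 -0.1738  0.2016] tooly -98.64645002102438 z [-8.0e-04  1.9e-03 -1.0e+00] F [-0.2 -0.1 -0.2] -0.0015715484122668536
top [356.80291629 182.96757746]
side [308.44903727 158.14225196]
```

View pics/top_x.png

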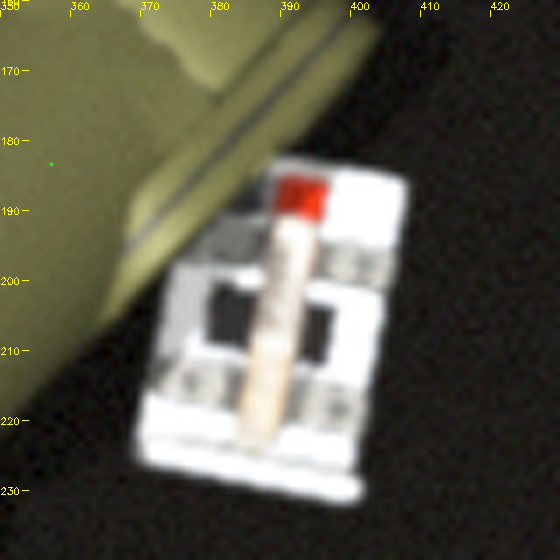

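View pics/side_x.png

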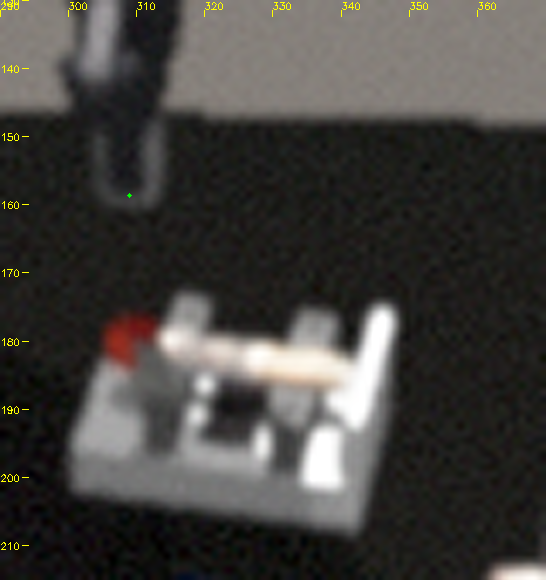

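Call:
{"name": "carry_out", "arguments": {
  "gripper": [0, 0, 0, 0, 0, 0],
  "xyz": [
    [-0.01, -0.01, -0.2],
    [-0.02, -0.01, -0.5],
    [-0.02, -0.01, -0.8],
    [-0.02, -0.01, -0.89],
    [-0.02, -0.01, -0.89],
    [-0.02, -0.01, -0.89]
  ],
  "delta_rot": [
    [0, 0, 0],
    [0, 0, 0],
    [0, 0, 0],
    [0, 0, 0],
    [0, 0, 0],
    [0, 0, 0]
  ]
}}

```text
t: 24.3
eef_pos: [0.5956, -0.1799, 0.0979]
orientation: [0.997, -0.079, 0.001, 0.001]
wrist_force: [0.3, -0.3, 0.2]
finger_gap: -0.003
```

```bash
python3 look.py y 350,160,430,240 280,130,370,225
cat > bt.py <<'E'
from h import *
s=ctrl.observe();p=np.load("blk.npy");e=np.array([np.cos(p[2]),np.sin(p[2])]);l=np.array([-e[1],e[0]])
r=s['eef_pos'][:2]-p[:2];print("tcp z,y",r@e,r@l,"h",s['eef_pos'][2],"F blk z,y,up",s['wrist_force'][:2]@e,s['wrist_force'][:2]@l,s['wrist_force'][2])
E
python3 bt.py
```

```text
24.3 [-0.066  0.933  0.542  1.703 -0.692  0.705 -0.888] [ 0.5956 -0.1799  0.0979] tooly -99.05107728054243 z [ 0.0013 -0.0014 -1.    ] F [ 0.3 -0.3  0.2] -0.002837922607484464
top [357.14033987 188.19528677]
side [310.29464732 188.34729743]
tcp z,y 0.08627639765247629 0.0919928820776904 h 0.09857666395181143 F blk z,y,up -0.5094657919685499 0.04914951559907032 -0.025441542946075868
```

View pics/side_y.png

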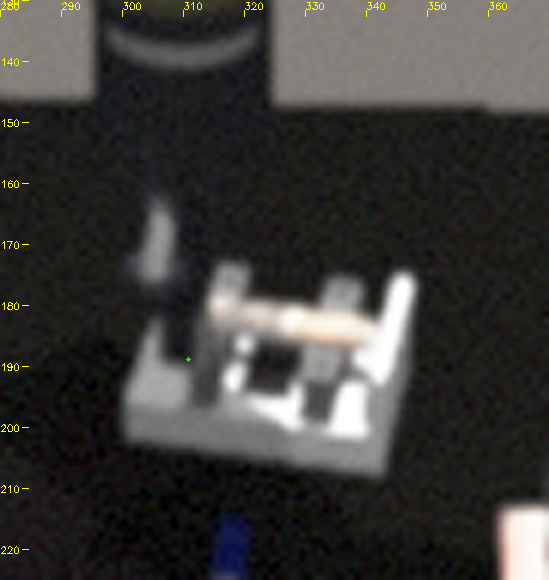

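Call:
{"name": "carry_out", "arguments": {
  "gripper": [0, 0, 0, 0, 0, 0, 0, 0, 0, 0],
  "xyz": [
    [-0.01, -0.06, 0],
    [-0.02, -0.12, 0],
    [-0.028, -0.18, 0],
    [-0.038, -0.24, 0],
    [-0.047, -0.3, 0],
    [-0.057, -0.36, 0],
    [-0.066, -0.42, -0.01],
    [-0.075, -0.48, -0.02],
    [-0.085, -0.54, -0.03],
    [-0.085, -0.54, -0.03]
  ],
  "delta_rot": [
    [0, 0, 0],
    [0, 0, 0],
    [0, 0, 0],
    [0, 0, 0],
    [0, 0, 0],
    [0, 0, 0],
    [0, 0, 0],
    [0, 0, 0],
    [0, 0, 0],
    [0, 0, 0]
  ]
}}

```text
t: 25.4
eef_pos: [0.5846, -0.2451, 0.093]
orientation: [0.997, -0.079, -0.0, 0.001]
wrist_force: [-0.9, 0.5, -0.5]
finger_gap: -0.001
```

```bash
python3 look.py z 350,160,430,240 280,130,370,225; python3 bt.py
```

```text
25.4 [ 0.048  0.949  0.531  1.665 -0.674  0.718 -0.81 ] [ 0.5846 -0.2451  0.093 ] tooly -99.07591156863631 z [-4.0e-04 -1.3e-03 -1.0e+00] F [-0.9  0.5 -0.5] -0.0008190464871393613
top [382.60418802 193.30329626]
side [315.337451   175.35475654]
tcp z,y 0.08514622323755658 0.027151354932284093 h 0.09300008793331103 F blk z,y,up -0.0924974673640458 1.0627549746433433 0.20225745811168944
```

View pics/side_z.png

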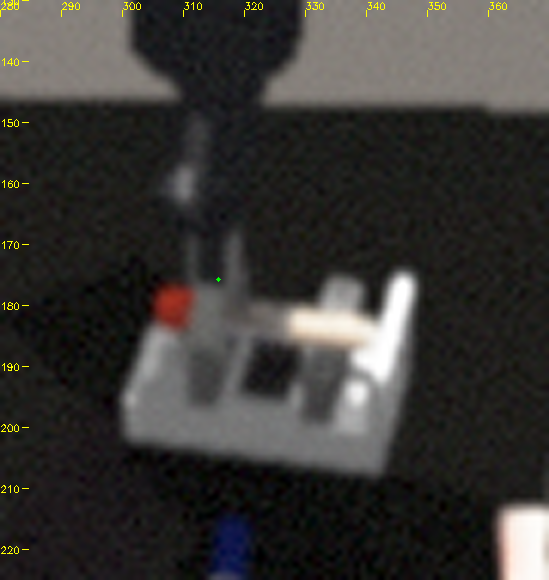

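Call:
{"name": "carry_out", "arguments": {
  "gripper": [0, 0, 0, 0, 0, 0, 0, 0],
  "xyz": [
    [-0.008, -0.05, -0.02],
    [-0.016, -0.1, -0.05],
    [-0.024, -0.15, -0.08],
    [-0.031, -0.2, -0.11],
    [-0.038, -0.24, -0.14],
    [-0.043, -0.27, -0.17],
    [-0.046, -0.29, -0.19],
    [-0.046, -0.29, -0.2]
  ],
  "delta_rot": [
    [0, 0, 0],
    [0, 0, 0],
    [0, 0, 0],
    [0, 0, 0],
    [0, 0, 0],
    [0, 0, 0],
    [0, 0, 0],
    [0, 0, 0]
  ]
}}

```text
t: 26.3
eef_pos: [0.5794, -0.2785, 0.0687]
orientation: [0.997, -0.078, -0.0, 0.0]
wrist_force: [-0.0, -0.3, -0.4]
finger_gap: 0.0
```

```bash
python3 look.py A 350,160,430,240 280,130,370,225; python3 bt.py
```

```text
26.3 [ 0.117  0.989  0.504  1.643 -0.683  0.694 -0.757] [ 0.5794 -0.2785  0.0687] tooly -99.00310935810982 z [-4.e-04 -2.e-04 -1.e+00] F [-0.  -0.3 -0.4] 0.00024544523293988977
top [394.56431429 196.24162683]
side [317.54937778 175.08488053]
tcp z,y 0.08515351908562786 -0.007700839977918208 h 0.06887912754021891 F blk z,y,up -0.2282116577177575 0.3843013928179965 0.8695640867261983
```

View pics/side_A.png

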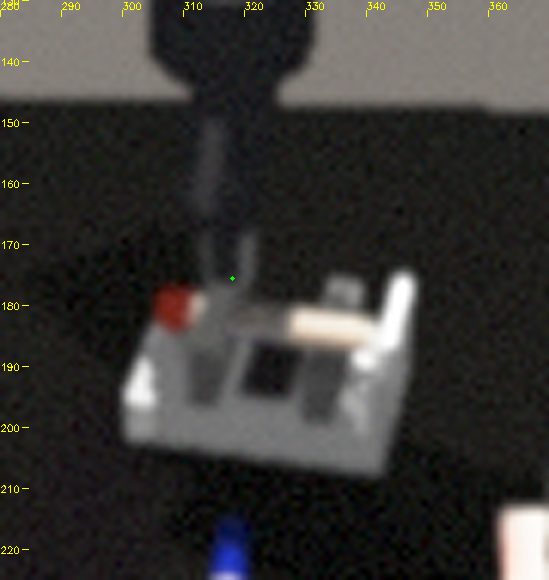

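Call:
{"name": "carry_out", "arguments": {
  "gripper": [0, 0, 0],
  "xyz": [
    [0, 0, -0.01],
    [0, 0, -0.015],
    [0, 0, -0.015]
  ],
  "delta_rot": [
    [0, 0, 0],
    [0, 0, 0],
    [0, 0, 0]
  ]
}}

```text
t: 26.7
eef_pos: [0.5798, -0.2778, 0.0673]
orientation: [0.997, -0.078, 0.0, -0.0]
wrist_force: [-0.4, -0.6, 0.1]
finger_gap: -0.001
```

Call:
{"name": "carry_out", "arguments": {
  "gripper": [0, 0, 0],
  "xyz": [
    [0, 0, -0.01],
    [0, 0, -0.01],
    [0, 0, -0.01]
  ],
  "delta_rot": [
    [0, 0, 0],
    [0, 0, 0],
    [0, 0, 0]
  ]
}}

```text
t: 27.0
eef_pos: [0.5799, -0.278, 0.0665]
orientation: [0.997, -0.078, 0.0, -0.0]
wrist_force: [-0.6, 0.7, 4.3]
finger_gap: -0.001
```

Call:
{"name": "carry_out", "arguments": {
  "gripper": [0, 0, 0, 0],
  "xyz": [
    [0, 0, -0.006],
    [0, 0, -0.01],
    [0, 0, -0.01],
    [0, 0, -0.01]
  ],
  "delta_rot": [
    [0, 0, 0],
    [0, 0, 0],
    [0, 0, 0],
    [0, 0, 0]
  ]
}}

```text
t: 27.4
eef_pos: [0.58, -0.278, 0.0662]
orientation: [0.997, -0.078, 0.0, -0.0]
wrist_force: [-1.8, 2.5, 10.6]
finger_gap: -0.001
```

Call:
{"name": "carry_out", "arguments": {
  "gripper": [0, 0, 0, 0, 0, 0],
  "xyz": [
    [0, 0, 0.05],
    [0, 0, 0.2],
    [0, 0, 0.5],
    [0, 0, 0.8],
    [0, 0, 1],
    [0, 0, 1]
  ],
  "delta_rot": [
    [0, 0, 0],
    [0, 0, 0],
    [0, 0, 0],
    [0, 0, 0],
    [0, 0, 0],
    [0, 0, 0]
  ]
}}

```text
t: 28.0
eef_pos: [0.5815, -0.2799, 0.1887]
orientation: [0.997, -0.078, 0.003, 0.002]
wrist_force: [1.2, -0.8, 0.7]
finger_gap: -0.001
```

Call:
{"name": "carry_out", "arguments": {
  "gripper": [0, 0, 0, 0, 0, 0],
  "xyz": [
    [0, 0.1, 0.3],
    [0, 0.4, 0.6],
    [0, 0.8, 0.6],
    [0, 1, 0.6],
    [0, 1, 0.6],
    [0, 1, 0.6]
  ],
  "delta_rot": [
    [0, 0, 0],
    [0, 0, 0],
    [0, 0, 0],
    [0, 0, 0],
    [0, 0, 0],
    [0, 0, 0]
  ]
}}

```text
t: 28.6
eef_pos: [0.5794, -0.1576, 0.256]
orientation: [0.997, -0.078, -0.001, 0.0]
wrist_force: [-0.1, -0.8, 0.7]
finger_gap: 0.0
```

Call:
{"name": "carry_out", "arguments": {
  "gripper": [0, 0, 0, 0],
  "xyz": [
    [0, 0.4, 0],
    [0, 0.8, 0],
    [0, 1, 0],
    [0, 1, 0]
  ],
  "delta_rot": [
    [0, 0, 0],
    [0, 0, 0],
    [0, 0, 0],
    [0, 0, 0]
  ]
}}

```text
t: 29.0
eef_pos: [0.5799, -0.0344, 0.2557]
orientation: [0.997, -0.076, -0.001, -0.001]
wrist_force: [0.3, -0.0, 0.5]
finger_gap: -0.001
```

```bash
python3 look.py B 350,160,430,240 290,150,370,215
python3 - <<'E'
from h import *
for n in("top","side"): cv2.imwrite(f"pics/{n}_full.png",eyes.get_image(n)["frame"][:,:,::-1])
E
```

```text
29.0 [-0.412  0.701  0.719  1.699 -0.549  0.956 -1.204] [ 0.5799 -0.0344  0.2557] tooly -98.68218909212972 z [-0.0017  0.0019 -1.    ] F [ 0.3 -0.   0.5] -0.0006941418894281034
top [295.19265338 188.15841613]
side [313.86817864 174.37000039]
```

View pics/top_B.png

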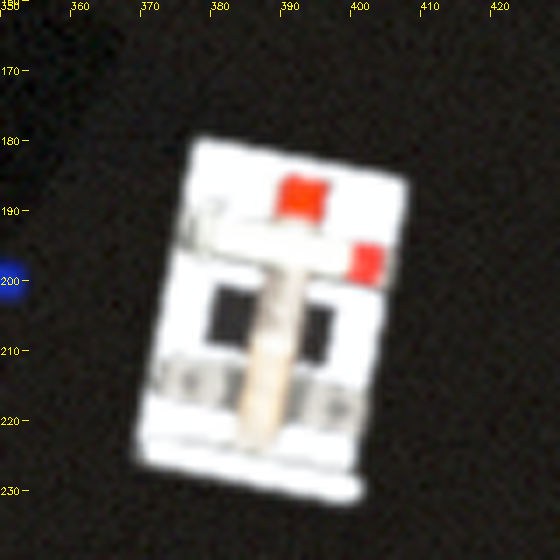

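View pics/side_B.png

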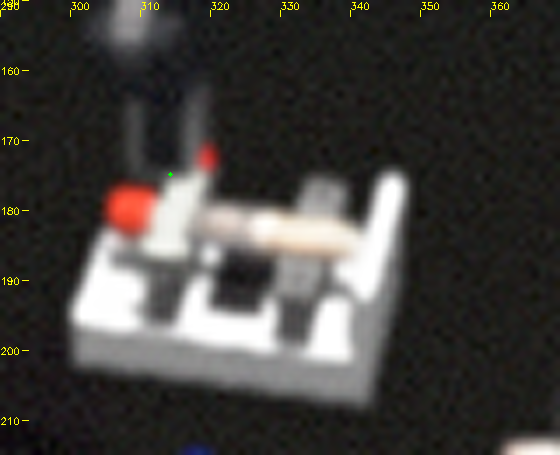

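View pics/side_full.png

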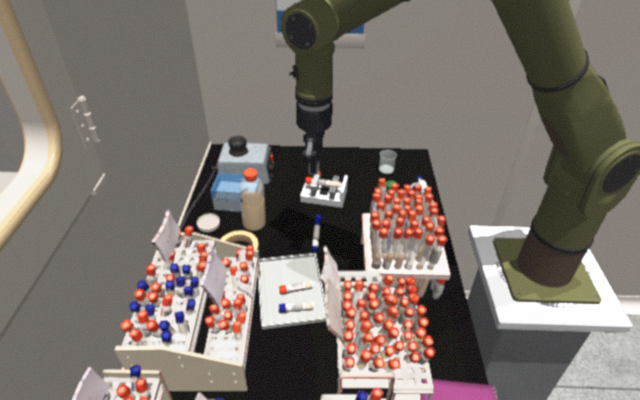

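Run:
```python
from h import *
T=eyes.get_image("top");S=eyes.get_image("side")
p=np.load("blk.npy");e=np.array([np.cos(p[2]),np.sin(p[2])]);l=np.array([-e[1],e[0]])
W=lambda z,y,h: np.array([*(p[:2]+e*z+l*y),h])
for a in(0,.1,.2):
    q=W(.087,.034-.06*np.cos(a),.0645+.06*np.sin(a)); print("tip",a,proj(T,q),proj(S,q))
q=W(.108,0,.053);print("cap",proj(T,q),proj(S,q))
def c(d,b):
    x0,y0,x1,y1=b;f=d["frame"][y0:y1,x0:x1].astype(int);m=(f[...,0]>140)&(f[...,1]<120)&(f[...,2]<120);y,x=np.nonzero(m);return x.mean()+x0,y.mean()+y0,len(x)
print(c(T,(396,192,407,203)),c(T,(385,182,396,192)),c(S,(315,165,325,178)),c(S,(303,174,311,186)))
```

```text
tip 0 [401.1742112  196.79516948] [318.0143456 172.608225 ]
tip 0.1 [401.37356841 196.6311516 ] [318.00708421 171.03271469]
tip 0.2 [401.34308756 196.42547436] [317.96063919 169.58328092]
cap [392.17325721 187.41672972] [309.24011881 180.13671506]
(np.float64(402.10526315789474), np.float64(197.21052631578948), 19) (np.float64(392.7692307692308), np.float64(187.84615384615384), 26) (np.float64(318.8888888888889), np.float64(172.33333333333334), 9) (np.float64(307.8285714285714), np.float64(179.8), 35)
```

View pics/top_full.png

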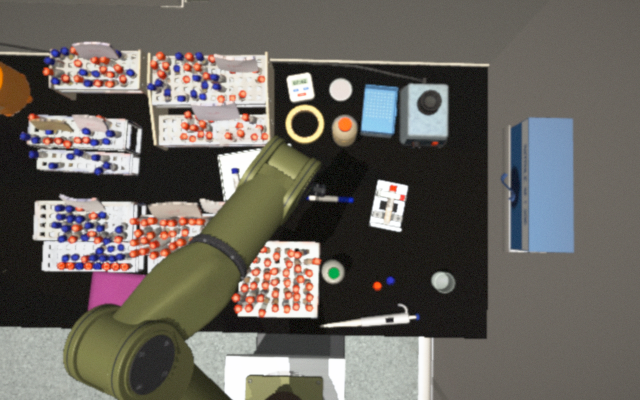

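Call:
{"name": "carry_out", "arguments": {
  "gripper": [0, 0, 0, 0, 0],
  "xyz": [
    [0, 0.4, 0.2],
    [0, 0.8, 0.4],
    [0, 1, 0.6],
    [0, 1, 0.6],
    [0, 1, 0.6]
  ],
  "delta_rot": [
    [0, 0, 0],
    [0, 0, 0],
    [0, 0, 0],
    [0, 0, 0],
    [0, 0, 0]
  ]
}}

```text
t: 29.8
eef_pos: [0.58, 0.0812, 0.3292]
orientation: [0.997, -0.078, 0.001, 0.0]
wrist_force: [0.3, 0.0, -0.8]
finger_gap: 0.001
```

```bash
python3 look.py C 240,130,410,240 290,150,370,215
```

```text
29.8 [-0.65   0.643  0.804  1.584 -0.497  1.13  -1.457] [0.58   0.0812 0.3292] tooly -98.97846436543438 z [ 1.1e-03 -8.0e-04 -1.0e+00] F [ 0.3  0.  -0.8] 0.0006748341870458627
top [237.22340475 184.01090268]
side [311.32072496 179.99183778]
```

View pics/side_C.png

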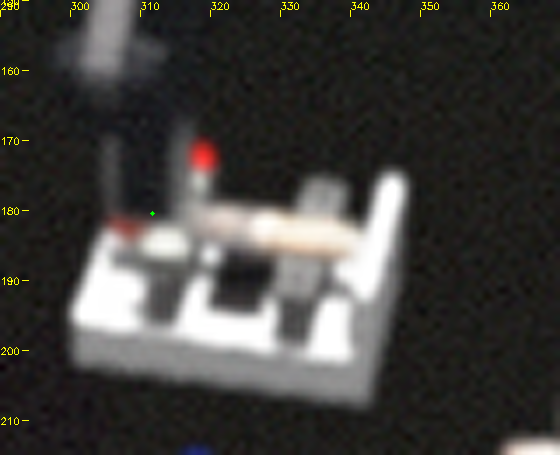

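Call:
{"name": "carry_out", "arguments": {
  "gripper": [0, 0, 0, 0, 0],
  "xyz": [
    [0.3, 0.2, 0.2],
    [0.6, 0.4, 0.2],
    [0.9, 0.6, 0.2],
    [0.9, 0.6, 0.2],
    [0.9, 0.6, 0.2]
  ],
  "delta_rot": [
    [0, 0, 0],
    [0, 0, 0],
    [0, 0, 0],
    [0, 0, 0],
    [0, 0, 0]
  ]
}}

```text
t: 30.4
eef_pos: [0.6878, 0.1518, 0.3509]
orientation: [0.997, -0.079, -0.001, 0.001]
wrist_force: [0.2, -0.2, 0.2]
finger_gap: 0.002
```

```bash
python3 look.py D 240,130,410,240 290,150,370,215;  python3 - <<'E'
from h import *
S=eyes.get_image("side")
def c(d,b):
    x0,y0,x1,y1=b;f=d["frame"][y0:y1,x0:x1].astype(int);m=(f[...,0]>140)&(f[...,1]<120)&(f[...,2]<120);y,x=np.nonzero(m);return x.mean()+x0,y.mean()+y0,len(x)
print(c(S,(315,165,325,178)),c(S,(303,172,313,186)))
E
```

```text
30.4 [-0.592  0.818  0.779  1.131 -0.545  1.393 -1.619] [0.6878 0.1518 0.3509] tooly -99.11106469035546 z [-0.0027 -0.0022 -1.    ] F [ 0.2 -0.2  0.2] 0.0018932099480106622
top [202.86427764 130.00660065]
side [250.13049621 192.76835024]
(np.float64(317.6111111111111), np.float64(171.66666666666666), 18) (np.float64(308.13513513513516), np.float64(179.51351351351352), 37)
```

View pics/side_D.png

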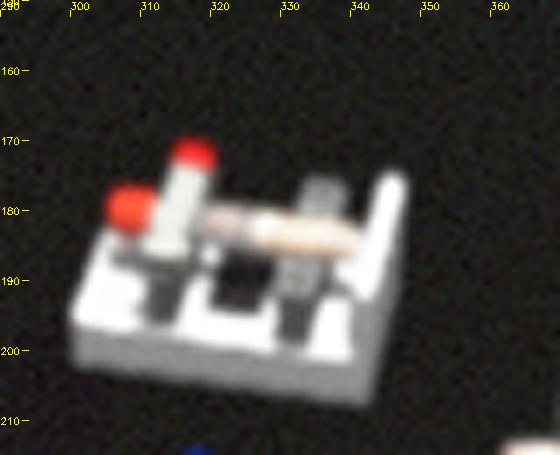

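View pics/top_D.png

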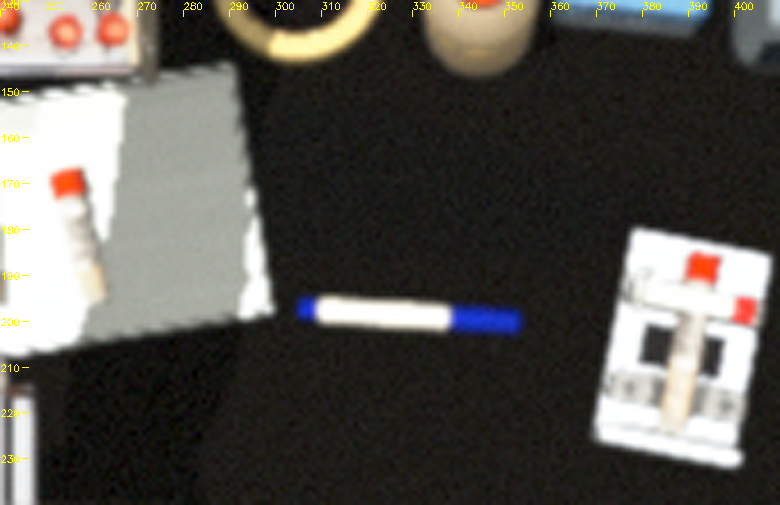

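```bash
python3 -c "
from h import *
for n in('top','side'): cv2.imwrite(f'pics/{n}_end.png',eyes.get_image(n)['frame'][:,:,::-1])
job.finish_job()"
```

```text
the job is handed in; nothing more can be done
```

View pics/side_end.png

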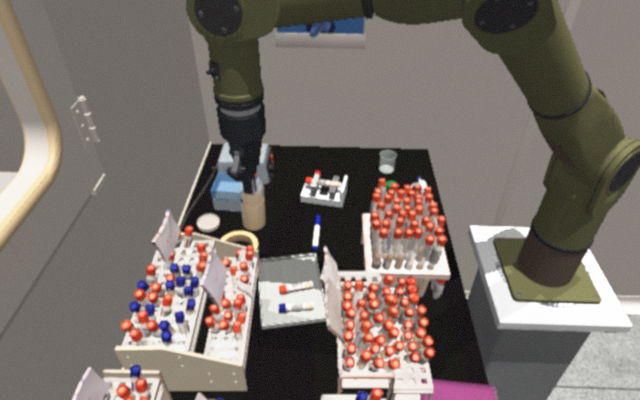

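The job is handed in at about 30.5 s. I laid the marker clear of the block, at about (0.575, -0.108), and tipped the block over its heel on to its feet. The long tube is in the groove with its cap out over the open end. The strap is pressed down on to it, and the arm is withdrawn.

**What the last pictures show:**
- The block lies level with the groove up.
- The tube's bottom end is just short of the end plate.
- The strap lies across the tube over the open-end saddle.
- The marker is lying still.
- The short tubes, bottles, beaker and tape roll show no visible movement.

**Strap check:** pressing it down met a hard stop of 10.6 N with the fingertip at 66.2 mm. The bar's upper face should be at 66 mm when shut.

**What disagreed:**
- The two cameras differ by about 3 to 6 mm. The fingers' known position matched the top camera better, so I used that one.
- In the side view the strap's red grip sits about 1 pixel above where a fully shut strap should appear, which would be about 0.06 rad open. The tube's cap is off by a similar amount, so I put this down to camera error. I did not press the strap a second time to check.

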